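Rebuild the in-line filter of the dispensing pump

TASK

Rebuild the in-line filter in the barrel on the lab stand: drop in the perforated steel support plate, then the white ceramic filter disc from the rack, then the blue spacer ring, each lying flat on the one below, and put on the black union nut and screw it clockwise until it clamps the stack tight. The filter stands on edge in its slot and can only be drawn out by its faces, so it will have to be put down flat on the way and taken again by its rim. Leave the two bronze-coloured discs in the rack and do not knock the bottles, the jar or the cups about.

Things in the scene. Friction and masses are not known exactly. Their poses are not given: they have to be found in the camera images.
- barrel_mouth (a point): Aluminium filter barrel, fixed upright in the blue clamp of a lab stand. The point is the centre of its open mouth, level with the rim, 110 mm above the bench; z is up, x points to the stand's rod. Bore 39 mm across, 22 mm deep to a flat floor; mouth flared to 43.5 mm over the top 5 mm. Outside 46 mm across, 55 mm over the thread's ledges.
- thread (a point): The barrel's outside thread (point on the axis, 8 mm below the rim, axes as barrel_mouth): right-hand, three starts, lead 24 mm a turn, self-locking. Three white dots on the clamp at 0, 120, 240 degrees from x: with a nut dot over each the nut sits 3.3 mm above its clamped height and 72 degrees clockwise (from above) clamps it; at other angles it sits up to 8 mm higher and takes up to 120 degrees more.
- stand: Lab stand, fixed; origin on the bench under the barrel's axis, x towards the rod. Black base plate 14 mm thick, 110 mm wide, from 48 mm behind the axis to 152 mm before it. The clamp's collar, 57 mm across, is 24 to 40 mm below the rim; its arm and boss head (up to 91 mm above the bench) run to the rod.
- rod_top (a point): Top of the stand's upright steel rod, 12 mm across, 302 mm above the bench and 105 mm from the barrel's axis: an obstacle.
- plate_mid (a point): Support plate: round steel disc with small holes, 36 mm across, 7 mm thick. The point is its centre; z is its axis. Lies flat on the mat. First into the barrel; in place its centre is 18.5 mm below the rim.
- filter_mid (a point): Filter: plain white ceramic disc, 36 mm across, 8 mm thick, both faces alike. The point is its centre; z is its axis (level while it stands on edge in the rack). Second into the barrel; in place its centre is 11 mm below the rim.
- spacer_mid (a point): Spacer: blue coated steel ring, 36 mm outside, 24 mm inside, 9 mm high. The point is its centre; z is its axis. Lies flat on the mat. Third into the barrel; in place its centre is 2.5 mm below the rim, so that it stands 2 mm proud.
- nut_neck (a point): Union nut: black stepped ring, 33.3 mm high, 90 g, standing upright on the mat. Skirt 63 mm across, 14.3 mm deep; on it a flange 5 mm thick; on that a knurled neck, 44 mm across, 14 mm high, to grip it by. The point is the centre of the neck, half-way up it, 26.3 mm above the nut's underside and 7 mm above the flange; z is up. Clamped, the point is 14.0 mm above the barrel's rim.
- nut: The same nut; origin at the centre of its underside. Skirt 58 mm inside; three steel pins, 3.6 mm thick, point inwards 2.5 mm above its foot at 0, 120 and 240 degrees from the nut's x axis, 49 mm free between their tips; a white dot on the flange is over each pin. Hole through flange and neck 28 mm.
- spacer: The same spacer; origin at its centre.
- rack: Grey plastic rack, fixed, 64 x 150 mm, origin under its centre; three slots 44 mm apart along its y, each with a disc on edge, disc axis along y. Slot floor 6 mm up: disc centre 24 mm, top 42 mm above the bench. Fins 18 mm high, 10 mm apart, flank a disc's faces; cheeks 28 mm high (39 mm apart, each 18 mm wide) stand at both ends of its rim, so it cannot be gripped by the rim there.
- mat: Green-grey work mat, fixed, 250 x 235 mm, 3 mm thick; origin under its centre. The rack and the mat may change sides. The plate, the spacer, the nut and a bottle stand on it, in any arrangement.
- frit_a_mid (a point): Yellow bronze-coloured disc, 36 x 8 mm, on edge in the rack. The point is its centre. To be left alone.
- frit_b_mid (a point): Red bronze-coloured disc, 36 x 8 mm, on edge in the rack. The point is its centre. To be left alone.
- bottle_a: Small white bottle, 38 mm across, 75 mm high, on the mat; origin under its base. A bystander.
- bottle_b: Small white bottle with a paper label, 42 mm across, 80 mm high, on the bench in front of the stand; origin under its base. A bystander.
- jar: Amber jar with a blue cap, 60 mm across, 85 mm high; origin under its base. A bystander.
- cups: Stack of white plastic cups, mouth down, 65 mm across, 103 mm high; origin under its base. A bystander.
Not all that is in view belongs to the job. Several things look just like the part that bears plate_mid: the one meant starts farthest to the robot's left.

How it is judged:
On the way, in this order (a step that is already met when the one before it is completed fails the run):
1. the support plate lies flat on the floor of the barrel (z of plate_mid in the frame of barrel_mouth between -0.02 and -0.017 m and horizontal distance between plate_mid and barrel_mouth below 0.003 m and angle between the z axis of plate_mid and the z axis of barrel_mouth, either way round below 0.08 rad), for 0.2 s.
2. the filter lies flat on the support plate in the barrel (all of step 1 and z of filter_mid in the frame of barrel_mouth between -0.0125 and -0.0095 m and horizontal distance between filter_mid and barrel_mouth below 0.003 m and angle between the z axis of filter_mid and the z axis of barrel_mouth, either way round below 0.08 rad), for 0.2 s.
3. the spacer lies flat on the filter in the barrel (all of step 2 and z of spacer_mid in the frame of barrel_mouth between -0.004 and -0.001 m and horizontal distance between spacer_mid and barrel_mouth below 0.003 m and angle between the z axis of spacer_mid and the z axis of barrel_mouth, either way round below 0.08 rad), for 0.2 s.
4. the nut is screwed down and clamps the stack with more than 5 N (z of nut_neck in the frame of barrel_mouth between 0.013 and 0.015 m and horizontal distance between nut_neck and barrel_mouth below 0.003 m and angle between the z axis of nut_neck and the z axis of barrel_mouth, either way round below 0.08 rad and contact force between nut and spacer above 5 N), for 0.2 s.
At the end, for the whole second after the job is handed in: Plate, filter and spacer lie in this order in the barrel, within 1.5 mm of their heights, 3 mm of its axis and 0.08 rad of flat; the nut is level, at rest, within 1 mm of its clamped height (neck point 14 mm above the rim) and still presses on the spacer with over 2 N (it weighs 0.9 N) (all of step 3 and z of nut_neck in the frame of barrel_mouth between 0.013 and 0.015 m and horizontal distance between nut_neck and barrel_mouth below 0.003 m and angle between the z axis of nut_neck and the z axis of barrel_mouth, either way round below 0.08 rad and contact force between nut and spacer above 2 N and linear speed of nut below 0.01 m/s); the robot touches nothing.
It fails at once if a bronze-coloured disc is pulled out of its slot or shifted more than 15 mm (distance of any of frit_a_mid, frit_b_mid from where it was at the start of the episode above 0.015 m).
It fails at once if a bottle, the jar or the cups are knocked more than 30 mm or tipped over (distance of any of bottle_a, bottle_b, jar, cups from where it was at the start of the episode above 0.03 m or angle between any of bottle_a, bottle_b, jar, cups's own z axis and vertical above 0.5 rad).
It also fails if it takes over 72 s, if anything falls off the work surface, if the arm or the gripper's body presses on something with over 40 N, if the wrist force passes 120 N, or if a joint passes its speed limit or range.

ROBOT

A 6-joint arm with a two-finger parallel gripper is mounted at the origin on the work surface. World frame = base frame: x ahead of the robot, y to its left, z up, the work surface at z = 0. Lengths are in m, angles in rad, forces in N, time in s.
With the tool pointing down it reaches from about 0.4 to 0.825 m from the base axis. Payload 7 kg.
Tool frame: the origin (TCP) lies at the centre of the arm's flange, where the gripper is bolted on; the fingertips stand 178 mm ahead of it and the grasp point (between the pads) lies 159 mm ahead of it; z points along the fingers, y is the direction in which the jaws open and shut (so a half turn about z gives the same grasp; the last joint's range is limited). The gripper opens to 88 mm and grips with 3 to 60 N. Pads are 19 mm wide; open, the fingers measure 130 mm over their backs; the gripper's body (78 mm by 193 mm) begins 47 mm behind the grasp point.
Start: joints at [0.288, 0.359, 0.012, 0, -1.224, -0.288], TCP at [0.675, -0, 0.405] pointing down, gripper open.
Joint ranges: [-3.07, 3.07], [-1.43, 2.12], [-1.02, 1.25], [-3.03, 1.67], [-3.05, -0], [-3.03, 3.03]. Speed limits (rad/s): [2.39, 2.39, 3.01, 3.14, 3.14, 3.14].

INTERFACE

Orientations are given as [roll, pitch, yaw] about the fixed x, y, z axes, in that order (R = Rz(yaw) Ry(pitch) Rx(roll)).
In Python, from station import * gives the robot as it stands.
- The arm moves only by the tool send_rows, never from a script. Its argument "motion" is a list of rows, each an object with "offset": the shift along the tool's x, y, z in cm, a list of three; "turn": the turn about the tool's z in degrees. In form: [{"offset": [x, y, z], "turn": turn}, ...]. A call has 1 to 8 rows; each row is the pose to reach, as a shift and turn from the pose commanded when the call began, along the tool's axes at that moment; what a row does not reach only later rows make up. A row lasts 1/10 s, in which the tool goes at most 50 mm and 8.59 degrees, less where a joint would pass 70% of its speed; a pose out of reach is approached as far as the arm can. A call with a gripper value outside its range is refused whole. "hand" is the opening, from -1 (shut) to 1 (fully open), set as the call begins (left out, the last holds). The fingers move at their own pace and stop on an object; "squeeze" is the grip in N (left out, the last holds). Time passes only in rows, so rows that repeat a pose let the fingers close. It gives the time, the measured TCP pose, the force and the opening at its end, in the units of the state.
- get_state(): the state, without advancing time (a new reading comes with each control period).
- grab_frame(name): name is "scene" or "side" or "wrist"; returns a dict with "frame" (384x512x3 uint8, blue, green, red), "range_z" (384x512 float32, m along the optical axis (not along the pixel's ray), 0 where there is no reading), "vertical_fov" (degrees; the focal length in pixels is half the picture's height over the tangent of half this angle, whatever the lens; pixels are square), "cx", "cy" (the principal point, pixels), "k1" (the pictures are not rectified: a ray, as slopes to the right and down, at radius r is drawn at 1 + k1 r^2 times it, then the intrinsics apply), "cam_to_world" (4x4, takes a point from camera to world coordinates). Camera axes: x right, y up, looking along -z (the intrinsics and any distortion apply to the point x, -y, -z); pixel columns grow to the right and rows downward; lengths in m; the calibration is good to about 2 mm. A picture is of the moment at which its call begins.
- job_done(): hands the job in, once; it reports no verdict.
The state is a dict: "t": time; "q": joint angles; "qd": joint speeds; "joint_efforts": joint torques, N m; "eef_pos": TCP position; "ee_rot": TCP orientation; "force": force on the tool from outside, world axes, zero at the start; "moment": the same for the moment, N m; "width": finger opening in m.
Only numpy, scipy, OpenCV 4.12 (cv2) and the standard library are available. Lean on these libraries where they do the work, as an engineer would, in place of code of your own. Each camera call takes 0.05 s, during which the arm holds its last target. There are 200 camera calls.

## Working session

There is one attempt and no reset: what is moved stays moved. The work goes in short steps, Python scripts to look and compute and a tool call to move; the robot and the scene stay as the last step left them, time stands still between calls to the robot, and variables do not carry over. Pictures are saved under pics/ and viewed, about 8 in all and at most 12, crops included, and the job is handed in when it is done.

Besides the shell and the picture viewer there is one more tool, called after "Call:" as name(argument=value, ...) on one line, values as JSON. send_rows: Moves the arm, as the interface text tells. Its arguments: {"type":"object","properties":{"motion":{"type":"array"},"hand":{"type":"number"},"squeeze":{"type":"number"}},"required":["motion"]}

```bash
mkdir -p pics; ls
cat > h.py <<'E'
from station import *
import numpy as np, cv2
from scipy.spatial.transform import Rotation as R
def intr(f):
    h,w=f["frame"].shape[:2]; fl=h/2/np.tan(np.radians(f["vertical_fov"])/2)
    return np.array([[fl,0,f["cx"]],[0,fl,f["cy"]],[0,0,1.]]),np.array([f["k1"],0,0,0,0.])
def rays(f,uv):
    K,d=intr(f); n=cv2.undistortPoints(np.array(uv,float).reshape(-1,1,2),K,d).reshape(-1,2)
    return np.c_[n[:,0],-n[:,1],-np.ones(len(n))]
def onplane(f,uv,z):
    r=rays(f,uv)@f["cam_to_world"][:3,:3].T; o=f["cam_to_world"][:3,3]
    return o+r*((z-o[2])/r[:,2])[:,None]
def cloud(f):
    h,w=f["range_z"].shape; v,u=np.mgrid[:h,:w]
    p=rays(f,np.c_[u.ravel(),v.ravel()])*f["range_z"].ravel()[:,None]
    M=f["cam_to_world"]; p=p@M[:3,:3].T+M[:3,3]; p[f["range_z"].ravel()<=0]=np.nan
    return p.reshape(h,w,3)
def proj(f,P):
    M=f["cam_to_world"]; c=(np.atleast_2d(P)-M[:3,3])@M[:3,:3]; c[:,1:]*=-1
    K,d=intr(f); return cv2.projectPoints(c,np.zeros(3),np.zeros(3),K,d)[0].reshape(-1,2)
E
python3 - <<'E'
from h import *
import pickle
fs={n:grab_frame(n) for n in("scene","side","wrist")}
pickle.dump(fs,open("f0.pkl","wb"))
for n,f in fs.items():
    print(n,f["vertical_fov"],f["cx"],f["cy"],f["k1"],f["cam_to_world"][:3].round(3).tolist())
    cv2.imwrite(f"pics/{n}0.png",cv2.resize(f["frame"],(768,576),interpolation=cv2.INTER_CUBIC))
print(get_state())
E
```

```text
pics
scene 51.859860125879294 260.52799947824616 191.78230965455674 -0.03465367025709616 [[0.674, -0.587, 0.449, 1.068], [0.739, 0.535, -0.409, -0.487], [0.0, 0.608, 0.794, 1.06]]
side 48.955463577447595 256.75903368159896 190.5911398699548 0.021508742736130255 [[-0.822, 0.274, -0.499, -0.058], [-0.569, -0.429, 0.702, 0.818], [-0.022, 0.861, 0.508, 0.817]]
wrist 61.52932986964859 254.21803141332495 191.44081612065398 0.023894641975323053 [[-1.0, -0.002, 0.002, 0.674], [0.001, -0.953, -0.303, -0.082], [0.003, -0.303, 0.953, 0.385]]
{'t': 0.15, 'q': array([ 2.88111398e-01,  3.59239689e-01,  1.12761037e-02, -2.48950363e-04,
       -1.22410930e+00, -2.88103218e-01]), 'qd': array([ 5.87649388e-04, -2.01094994e-03,  1.70516858e-03,  3.45042441e-04,
       -5.70963760e-04,  5.11329843e-05]), 'joint_efforts': array([ 1.39394037e-04, -5.83274567e+01,  2.93289685e+01,  7.00122759e+00,
        8.75052094e-03, -9.76538854e-05]), 'eef_pos': array([6.74859916e-01, 2.97176026e-06, 4.03930529e-01]), 'ee_rot': array([ 3.14030221e+00, -1.38331097e-04, -1.57087280e+00]), 'force': array([ 1.03138364, -0.30366066,  0.20911577]), 'moment': array([-0.04597367, -0.0563081 , -0.00202755]), 'width': 0.08752318654089095}
```

View pics/scene0.png

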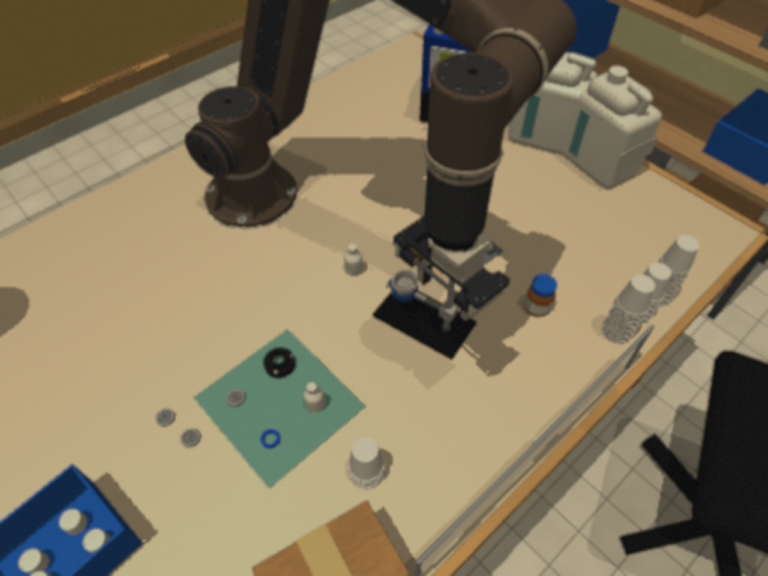

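View pics/wrist0.png

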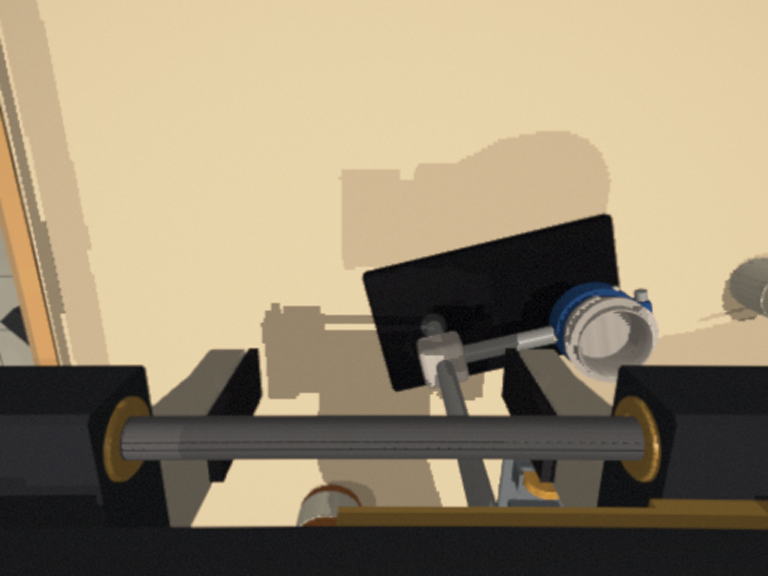

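The scene picture shows the mat with a plate at (235,397), the spacer at (270,438), the nut at (280,362) and bottle_a at (313,397). Two similar plates lie off the mat at (165,417) and (190,437). The barrel is at (403,285) and the rack is hidden by the gripper. The wrist picture shows the barrel at (605,335) and the rack corner at (530,480).

View pics/side0.png

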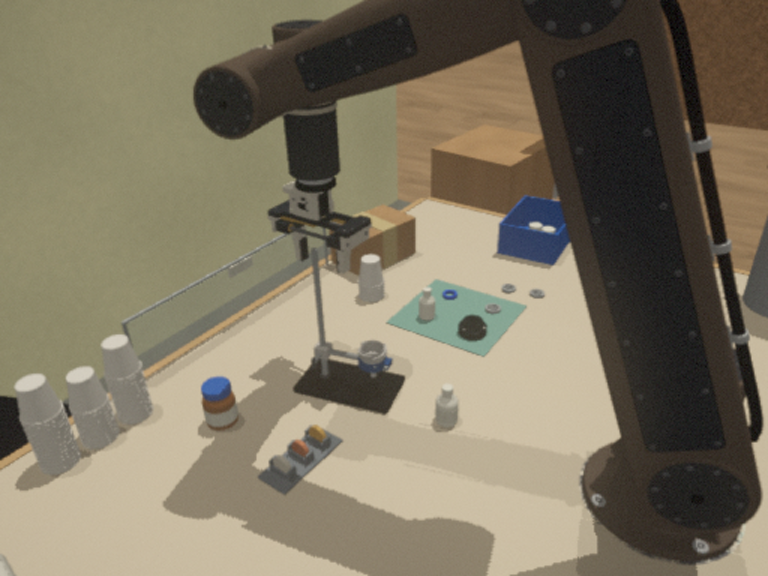

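Run:
```python
from h import *
import pickle
fs=pickle.load(open("f0.pkl","rb")); f=fs["scene"]
s=512/768
for n,uv,z in [("plate",(235,397),.01),("p2",(165,417),.007),("p3",(190,437),.007),("spacer",(270,438),.012),("nut",(280,362),.02),("botA",(313,385),.07),("barrel",(403,280),.11),("cups",(366,450),.1),("botB",(353,255),.07),("jar",(543,285),.085)]:
    print(n,onplane(f,[(uv[0]*s,uv[1]*s)],z).round(3))
w=fs["wrist"]; print("barrel wrist",onplane(w,[(610*s,338*s)],.11))
```

```text
plate [[ 0.468 -0.353  0.01 ]]
p2 [[ 0.412 -0.477  0.007]]
p3 [[ 0.48  -0.463  0.007]]
spacer [[ 0.585 -0.352  0.012]]
nut [[ 0.469 -0.243  0.02 ]]
botA [[ 0.58  -0.238  0.07 ]]
barrel [[0.533 0.035 0.11 ]]
cups [[ 0.752 -0.256  0.1  ]]
botB [[0.386 0.023 0.07 ]]
jar [[0.725 0.255 0.085]]
barrel wrist [[0.53306527 0.03863501 0.11      ]]
```

Candidates for the plate (768-wide scene pixels):
- (235,397), at y=-0.353
- (165,417), at y=-0.477
- (190,437), at y=-0.463

I choose (235,397). It is farthest left and lies on the mat. The side picture shows the rack at (300,460), with white at (283,465), red at (300,447) and yellow at (317,433). Next I hover over the mat for a close look.

Call:
send_rows(motion=[{"offset":[20,15,5],"turn":0},{"offset":[20,15,5],"turn":0},{"offset":[20,15,5],"turn":0},{"offset":[20,15,5],"turn":0},{"offset":[20,15,5],"turn":0},{"offset":[20,15,5],"turn":0},{"offset":[20,15,5],"turn":0}], hand=1)

```text
t: 0.85
eef_pos: [0.524, -0.2012, 0.3545]
ee_rot: [3.141, 0.0, -1.573]
force: [-0.3, 0.7, 0.5]
width: 0.0875
```

Run:
```python
from h import *
import pickle
fs=pickle.load(open("f0.pkl","rb")); s=512/768
for n,uv in [("white",(283,463)),("red",(300,446)),("yel",(317,432))]: print(n,onplane(fs["side"],[(uv[0]*s,uv[1]*s)],.038).round(4))
for n,uv,z in [("rodtop",(318,250),.302),("boss",(322,350),.091),("botB",(447,390),.08),("barrel",(373,348),.11)]: print(n,onplane(fs["side"],[(uv[0]*s,uv[1]*s)],z).round(4))
for n in fs: print(n,(cloud(fs[n])[200:203,200]).round(3).tolist())
f=grab_frame("wrist"); pickle.dump(f,open("f1.pkl","wb"))
cv2.imwrite("pics/w1.png",cv2.resize(f["frame"],(768,576),interpolation=cv2.INTER_CUBIC))
st=get_state(); print(st["t"],st["eef_pos"],st["ee_rot"])
f=grab_frame("scene"); pickle.dump(f,open("s1.pkl","wb"))
```

```text
white [[0.5227 0.306  0.038 ]]
red [[0.5248 0.2614 0.038 ]]
yel [[0.5223 0.2195 0.038 ]]
rodtop [[0.6206 0.0682 0.302 ]]
boss [[0.6196 0.0823 0.091 ]]
botB [[0.3648 0.0421 0.08  ]]
barrel [[0.5248 0.0441 0.11  ]]
scene [[0.36, -0.113, 0.002], [0.364, -0.116, 0.003], [0.365, -0.117, -0.0]]
side [[0.883, -0.141, -0.0], [0.875, -0.132, 0.003], [0.872, -0.129, 0.001]]
wrist [[0.741, 0.052, 0.0], [0.741, 0.053, 0.002], [0.742, 0.054, 0.001]]
0.9 [ 0.52498977 -0.20036941  0.35485127] [-3.14120657e+00 -7.06944990e-05 -1.57194647e+00]
```

View pics/w1.png

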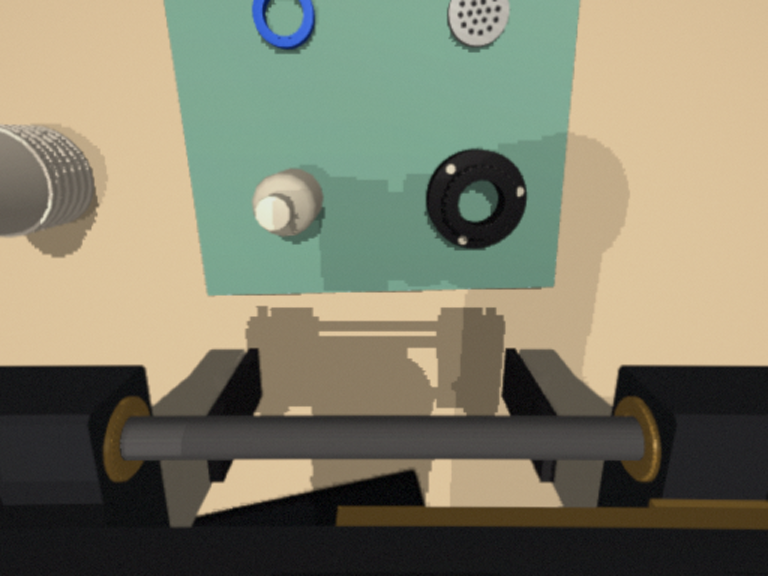

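The picture shows the spacer at (283,17), the perforated plate at (478,15) (confirmed, on the mat), the nut at (478,200) with dots at (450,169), (520,191) and (463,240), and bottle_a at (285,205). Now I hover with the camera right above the plate.

Call:
send_rows(motion=[{"offset":[8,5.7,7.5],"turn":0},{"offset":[8,5.7,7.5],"turn":0},{"offset":[8,5.7,7.5],"turn":0},{"offset":[8,5.7,7.5],"turn":0},{"offset":[8,5.7,7.5],"turn":0}])

```text
t: 1.45
eef_pos: [0.4691, -0.2796, 0.2798]
ee_rot: [-3.142, -0.0, -1.57]
force: [0.7, 0.9, -0.1]
width: 0.0875
```

```bash
cat >> h.py <<'E'
def circ(f,mask,z,near,rmax=.06):
    """largest blob near a point: contour cast on plane z, circle fit -> centre, radius"""
    c,_=cv2.findContours(mask.astype(np.uint8),cv2.RETR_EXTERNAL,cv2.CHAIN_APPROX_NONE)
    best=None
    for k in c:
        if len(k)<25: continue
        P=onplane(f,cv2.convexHull(k).reshape(-1,2) if False else k.reshape(-1,2),z)[:,:2]
        A=np.c_[2*P,np.ones(len(P))]; x=np.linalg.lstsq(A,(P**2).sum(1),rcond=None)[0]
        r=np.sqrt(x[2]+x[0]**2+x[1]**2); d=np.hypot(x[0]-near[0],x[1]-near[1])
        res=np.std(np.hypot(*(P-x[:2]).T)-r)
        if d<.03 and r<rmax and (best is None or len(k)>best[3]): best=(x[:2],r,res,len(k))
    return best
def tooloff(st,p,goal_z=None):
    """offset cm in tool axes taking TCP xy onto p"""
    Rm=R.from_euler("xyz",st["ee_rot"]).as_matrix(); d=np.array([p[0],p[1],st["eef_pos"][2] if goal_z is None else goal_z])-st["eef_pos"]
    return (Rm.T@d*100).round(2)
E
python3 - <<'E'
from h import *
import pickle
f=grab_frame("wrist"); st=get_state(); pickle.dump((f,st),open("f2.pkl","wb"))
print(st["t"],st["eef_pos"],st["ee_rot"],f["cam_to_world"][:3,3])
hsv=cv2.cvtColor(f["frame"],cv2.COLOR_BGR2HSV).astype(int)
H,S,V=hsv[...,0],hsv[...,1],hsv[...,2]
for n,z,p in [("plate",.01,(.468,-.353)),("spacer",.012,(.585,-.352)),("nutflange",.0223,(.469,-.243))]:
    u,v=proj(f,[*p,z])[0].astype(int); print(n,u,v,hsv[max(v-2,0):v+3:2,u-25:u+26:5].reshape(-1,11,3)[-1].tolist())
mat=(H>60)&(H<100)&(S>50)
print(circ(f,(S<45)&(V>60),.010,(.468,-.353)))
print(circ(f,(H>105)&(S>120),.012,(.585,-.352)))
print(circ(f,(V<60),.0223,(.469,-.243)))
cv2.imwrite("pics/w2.png",f["frame"])
E
```

```text
1.5 [ 0.46949659 -0.27936527  0.28031246] [-3.14042087e+00 -5.47526733e-04 -1.56942900e+00] [ 0.4685733  -0.36130703  0.26079486]
plate 254 100 [[74, 62, 189], [71, 49, 183], [21, 18, 199], [21, 18, 198], [19, 19, 192], [23, 17, 193], [24, 16, 78], [17, 19, 95], [26, 19, 187], [0, 8, 63], [21, 18, 199]]
spacer 95 101 [[75, 68, 176], [75, 68, 176], [111, 211, 211], [111, 209, 150], [107, 163, 86], [74, 68, 179], [74, 69, 178], [75, 68, 180], [75, 69, 182], [74, 68, 179], [111, 207, 214]]
nutflange 253 241 [[165, 26, 20], [110, 40, 19], [150, 51, 20], [170, 35, 22], [74, 69, 85], [76, 68, 86], [78, 64, 95], [76, 70, 110], [76, 66, 112], [76, 67, 111], [76, 65, 74]]
(array([ 0.46506003, -0.35088029]), np.float64(0.017947143910375628), np.float64(0.0002086874519511715), 139)
(array([ 0.57985282, -0.35027574]), np.float64(0.018397981811563373), np.float64(0.0005686655424975492), 145)
None
```

View pics/w2.png

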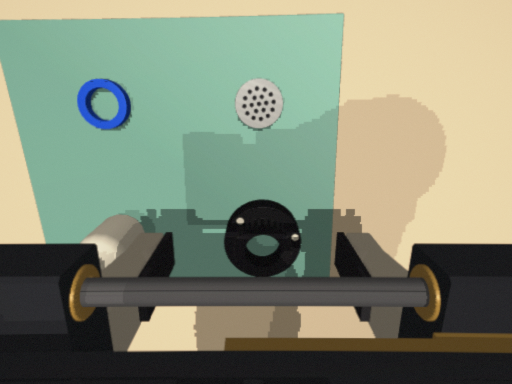

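The plate fits cleanly (r=17.95 mm) at (259,103), with the spacer at (103,104) and the nut at (262,238). Now I grip the plate by the upper part of its rim.

Call:
send_rows(motion=[{"offset":[7.15,0.44,0],"turn":0},{"offset":[7.15,0.44,3],"turn":0},{"offset":[7.15,0.44,7],"turn":0},{"offset":[7.15,0.44,8.8],"turn":0},{"offset":[7.15,0.44,9.6],"turn":0},{"offset":[7.15,0.44,9.6],"turn":0}])

```text
t: 2.1
eef_pos: [0.4646, -0.3509, 0.1835]
ee_rot: [3.141, -0.0, -1.569]
force: [0.0, 1.0, -0.1]
width: 0.0877
```

Call:
send_rows(motion=[{"offset":[0,0,0],"turn":0},{"offset":[0,0,0],"turn":0},{"offset":[0,0,0],"turn":0},{"offset":[0,0,0],"turn":0},{"offset":[0,0,0],"turn":0},{"offset":[0,0,0],"turn":0}], hand=-1, squeeze=20)

```text
t: 2.7
eef_pos: [0.4636, -0.3516, 0.1839]
ee_rot: [-3.141, -0.0, -1.571]
force: [0.5, 1.0, 0.0]
width: 0.0452
```

Call:
send_rows(motion=[{"offset":[0,0,0],"turn":0},{"offset":[0,0,0],"turn":0},{"offset":[0,0,0],"turn":0},{"offset":[0,0,-2],"turn":0},{"offset":[0,0,-6],"turn":0},{"offset":[0,0,-10],"turn":0},{"offset":[0,0,-15],"turn":0},{"offset":[0,0,-19.6],"turn":0}])

```text
t: 3.5
eef_pos: [0.4632, -0.3514, 0.3816]
ee_rot: [3.141, 0.0, -1.571]
force: [2.0, -1.1, -1.3]
width: 0.0346
```

Call:
send_rows(motion=[{"offset":[-4,0,0],"turn":-5},{"offset":[-9,0,0],"turn":-13},{"offset":[-14,0,0],"turn":-21},{"offset":[-19,0,0],"turn":-29},{"offset":[-24,0,0],"turn":-37},{"offset":[-29,0,0],"turn":-45},{"offset":[-33,0,0],"turn":-53},{"offset":[-36,0,0],"turn":-61}])

```text
t: 4.3
eef_pos: [0.463, 0.0107, 0.3798]
ee_rot: [-3.141, -0.0, -0.499]
force: [0.8, -0.6, -1.0]
width: 0.0346
```

Run:
```python
from h import *
st=get_state(); print(st)
print(tooloff(st,(.467,.072),.38))
```

```text
{'t': 4.3, 'q': array([ 4.49939901e-01,  2.27692346e-02, -4.72857871e-01, -2.82126384e-04,
       -1.07470085e+00,  6.22087916e-01]), 'qd': array([ 0.62696303,  0.00222526, -0.00165674,  0.00271174, -0.00212947,
        0.76297536]), 'joint_efforts': array([-3.44682164e+00, -3.04945707e+01,  2.71954876e+01,  6.41920209e+00,
        1.78271084e-02, -1.56368058e+00]), 'eef_pos': array([0.46301595, 0.01068387, 0.37977503]), 'ee_rot': array([-3.14106742e+00, -7.12399272e-05, -4.98902761e-01]), 'force': array([ 0.82236257, -0.64534395, -0.98232174]), 'moment': array([-0.13570878, -0.01463682,  0.02046505]), 'width': 0.03457121575776319}
[-2.58 -5.57 -0.02]
```

Call:
send_rows(motion=[{"offset":[-2.6,-5.6,0],"turn":0},{"offset":[-2.6,-5.6,0],"turn":0},{"offset":[-2.6,-5.6,0],"turn":0},{"offset":[-2.6,-5.6,0],"turn":0}])

```text
t: 4.7
eef_pos: [0.4677, 0.0698, 0.3794]
ee_rot: [3.141, 0.0, -0.506]
force: [-0.0, -0.6, -0.9]
width: 0.0348
```

Run:
```python
from h import *
import pickle
f=grab_frame("wrist"); st=get_state(); pickle.dump((f,st),open("f3.pkl","wb"))
print(st["t"],st["eef_pos"],st["ee_rot"],f["cam_to_world"][:3,3])
g=grab_frame("scene"); pickle.dump(g,open("s3.pkl","wb"))
cv2.imwrite("pics/w3.png",cv2.resize(f["frame"],(768,576),interpolation=cv2.INTER_CUBIC))
P=cloud(f); m=(P[...,2]>.105)&(P[...,2]<.114); m[230:]=0
c,_=cv2.findContours(m.astype(np.uint8),cv2.RETR_EXTERNAL,cv2.CHAIN_APPROX_NONE)
for k in c:
    if len(k)>40: print(len(k),cv2.fitEllipse(k))
print("depth blob",circ(f,m,.11,(.533,.037)), P[m].mean(0))
# rod: highest points
m=(P[...,2]>.15)&(np.hypot(P[...,0]-.533,P[...,1]-.037)<.15)&(np.hypot(P[...,0]-.533,P[...,1]-.037)>.08); m[230:]=0
print("rod",m.sum(), np.nanmedian(P[m],0) if m.any() else None)
```

```text
4.75 [0.46775761 0.0693412  0.37942444] [ 3.14096902e+00  4.01902457e-04 -5.06633369e-01] [0.53915376 0.0305881  0.36030135]
242 ((247.09059143066406, 106.37017822265625), (68.01522827148438, 71.36750030517578), 178.7547149658203)
depth blob (array([0.529423  , 0.04173218]), np.float64(0.025434354390328217), np.float64(0.0018244206356444186), 242) [0.53061822 0.04173735 0.10851523]
rod 0 None
```

View pics/w3.png

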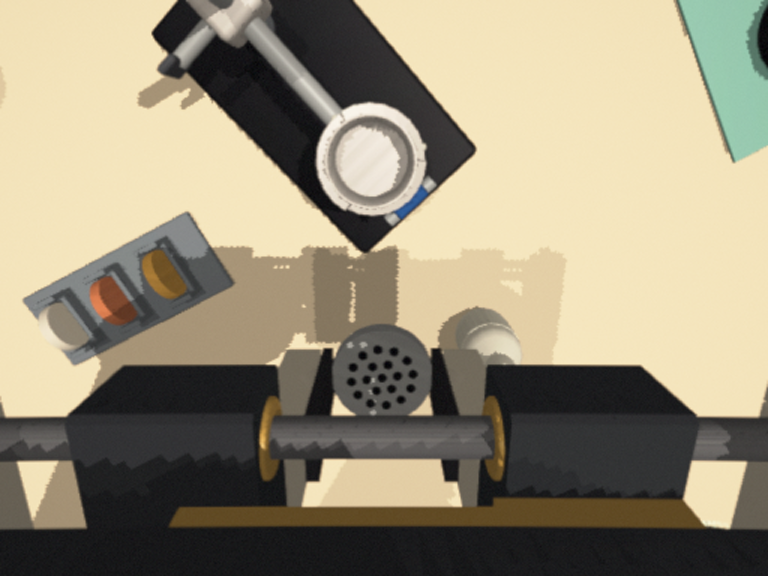

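The picture shows the barrel mouth at (371,158) in 768-scale pixels and the held plate at (383,372). The rack is at left, with white at (65,325), red at (113,300) and yellow at (163,273). I measure plate and barrel in this same image so that camera bias cancels.

```bash
cat >> h.py <<'E'
from scipy.optimize import least_squares
def radial(f,c,z,r0,r1,sign,ang=None,rfix=None,chan=None):
    """edge points on rays around world point c in plane z, radius r0..r1 m, strongest change of given sign; robust circle fit"""
    g=cv2.GaussianBlur(f["frame"] if chan is None else chan,(3,3),0).astype(np.float32)
    if g.ndim==3: g=g.mean(2)
    a=np.linspace(0,2*np.pi,180,endpoint=False) if ang is None else np.radians(np.arange(*ang,2))
    for it in range(3):
        rr=np.arange(r0,r1,.0002); pts=[]
        for t in a:
            Q=np.c_[c[0]+rr*np.cos(t),c[1]+rr*np.sin(t),np.full(len(rr),z)]
            uv=proj(f,Q).astype(np.float32); v=cv2.remap(g,uv[:,0][None],uv[:,1][None],cv2.INTER_LINEAR)[0]
            d=(v[8:]-v[:-8])*sign; i=d.argmax()
            if d[i]>12: pts.append(Q[i+4,:2])
        pts=np.array(pts)
        if rfix: fun=lambda x:np.hypot(*(pts-x[:2]).T)-rfix; x0=list(c[:2])
        else: fun=lambda x:np.hypot(*(pts-x[:2]).T)-x[2]; x0=[*c[:2],(r0+r1)/2]
        s=least_squares(fun,x0,loss="soft_l1",f_scale=.0004); c=s.x[:2]
    return s.x.round(5),len(pts),np.median(abs(fun(s.x))).round(5)
E
python3 - <<'E'
from h import *
import pickle
f,st=pickle.load(open("f3.pkl","rb")); P=cloud(f)
c=(.5305,.0417)
for r in [(.017,.0245,1),(.0195,.026,-1),(.012,.0195,-1)]: print("barrel",r,radial(f,c,.11,*r))
# profile along one ray
rr=np.arange(0,.032,.001)
for t in (0,90,180,270):
    t=np.radians(t);uv=proj(f,np.c_[c[0]+rr*np.cos(t),c[1]+rr*np.sin(t),0*rr+.11]).round().astype(int)
    print([int(x) for x in f["frame"][uv[:,1],uv[:,0]].mean(1)])
v,u=372*2//3,383*2//3
print("plate z",np.nanmedian(P[v-5:v+6,u-10:u+11,2])); zt=float(np.nanmedian(P[v-5:v+6,u-10:u+11,2]))
c=onplane(f,[(u,v)],zt)[0]; S=cv2.cvtColor(f["frame"],cv2.COLOR_BGR2HSV)[...,1]
yaw=st["ee_rot"][2]; 
# tool +x direction arc (image up)
y=np.degrees(yaw)
for s,ch in ((1,S),(1,None)): 
    r=radial(f,c,zt,.014,.022,s,ang=(y-50,y+50),rfix=.018,chan=ch); print("plate",r,tooloff(st,r[0]))
E
```

```text
barrel (0.017, 0.0245, 1) (array([0.52962, 0.04198, 0.02156]), 180, np.float64(5e-05))
barrel (0.0195, 0.026, -1) (array([0.53126, 0.04155, 0.02497]), 79, np.float64(3e-05))
barrel (0.012, 0.0195, -1) (array([0.53032, 0.04356, 0.01617]), 180, np.float64(0.00059))
[227, 227, 229, 230, 230, 227, 226, 226, 224, 225, 228, 229, 228, 228, 230, 221, 207, 151, 102, 105, 114, 207, 231, 241, 241, 241, 239, 166, 58, 35, 37, 35]
[227, 225, 226, 226, 225, 225, 226, 225, 226, 227, 225, 226, 226, 228, 226, 227, 222, 173, 135, 124, 131, 161, 197, 218, 227, 225, 226, 223, 52, 20, 19, 13]
[227, 225, 221, 221, 225, 228, 229, 231, 229, 228, 228, 226, 228, 229, 229, 229, 227, 222, 116, 105, 114, 126, 142, 177, 217, 210, 211, 205, 167, 95, 93, 94]
[227, 225, 225, 227, 224, 224, 225, 224, 224, 223, 225, 225, 225, 171, 144, 139, 140, 139, 131, 97, 97, 133, 218, 212, 219, 219, 219, 196, 49, 53, 51, 50]
plate z 0.20674470503914194
plate (array([0.46887, 0.06962]), 50, np.float64(0.0002)) [ 0.08 -0.08 -0.  ]
plate (array([0.46901, 0.06938]), 50, np.float64(0.00018)) [ 0.11 -0.06 -0.  ]
```

Call:
send_rows(motion=[{"offset":[3.5,-0.54,0],"turn":0},{"offset":[6.64,-0.54,0],"turn":0},{"offset":[6.64,-0.54,4],"turn":0},{"offset":[6.64,-0.54,7.5],"turn":0},{"offset":[6.64,-0.54,8.8],"turn":0},{"offset":[6.64,-0.54,9.1],"turn":0},{"offset":[6.64,-0.54,9.1],"turn":0}])

```text
t: 5.5
eef_pos: [0.5282, 0.0409, 0.2883]
ee_rot: [3.139, 0.001, -0.508]
force: [0.2, -0.6, -0.0]
width: 0.0344
```

Call:
send_rows(motion=[{"offset":[0,0,0],"turn":0},{"offset":[0,0,0],"turn":0},{"offset":[0,0,0],"turn":0},{"offset":[0,0,-3],"turn":0},{"offset":[0,0,-7],"turn":0},{"offset":[-6.6,0,-11],"turn":0},{"offset":[-6.6,0,-11],"turn":0},{"offset":[-6.6,0,-11],"turn":0}], hand=0.3)

```text
t: 6.3
eef_pos: [0.4695, 0.0752, 0.4016]
ee_rot: [-3.137, -0.003, -0.504]
force: [0.5, 0.4, -0.1]
width: 0.0572
```

Run:
```python
from h import *
import pickle
f=grab_frame("wrist"); st=get_state(); pickle.dump((f,st),open("f4.pkl","wb"))
print(st["t"],st["eef_pos"],st["ee_rot"],st["width"])
P=cloud(f); c=(.5297,.042)
uv=proj(f,[*c,.095])[0]; print(uv)
d=np.hypot(P[...,0]-c[0],P[...,1]-c[1])
m=(d<.012)
print("inside z percentiles",np.nanpercentile(P[m][:,2],[5,25,50,75,95]).round(4))
A=np.c_[P[m][:,:2]-c,np.ones(m.sum())]; print("slope",np.linalg.lstsq(A,P[m][:,2],rcond=None)[0].round(4))
u,v=uv.astype(int)
a=f["frame"][max(v-60,0):v+60,u-60:u+60]
# rack close crop too
r=proj(f,[.523,.262,.03])[0].astype(int); print("rack px",r)
b=f["frame"][max(r[1]-60,0):r[1]+60,max(r[0]-60,0):r[0]+60]
cv2.imwrite("pics/w4.png",cv2.resize(f["frame"][:260],(768,390)))
```

```text
6.35 [0.47027246 0.0750163  0.4003599 ] [-3.13812563e+00 -1.88170481e-03 -5.04270873e-01] 0.057361607396027685
[256.15678941 104.90318249]
inside z percentiles [0.0949 0.0956 0.096  0.0965 0.0972]
slope [ 0.0094 -0.0052  0.096 ]
rack px [ 92 202]
```

View pics/w4.png

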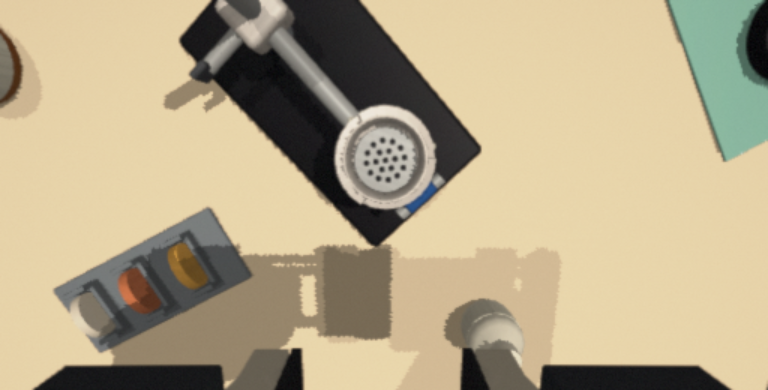

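The plate lies flat in the barrel at (384,160): top at z=0.096 against 0.095 expected, no visible tilt. The rack is at left, with white at its far end (92,312). Next I measure the rack from this frame.

Run:
```python
from h import *
import pickle
f,st=pickle.load(open("f4.pkl","rb")); P=cloud(f)
m=(P[...,2]>.031)&(P[...,2]<.05)&(abs(P[...,0]-.523)<.05)&(P[...,1]>.17)&(P[...,1]<.34)
n,l,s,c=cv2.connectedComponentsWithStats(m.astype(np.uint8))
for i in range(1,n):
    if s[i,4]>40:
        q=P[l==i]; print(s[i,4],c[i].round(1),((np.nanmin(q,0)+np.nanmax(q,0))/2).round(4),(np.nanmax(q,0)-np.nanmin(q,0)).round(4),f["frame"][l==i].mean(0).round())
m=(P[...,2]>.004)&(P[...,2]<.05)&(abs(P[...,0]-.523)<.06)&(P[...,1]>.15)&(P[...,1]<.4)
q=P[m]; q=q[(q[:,2]<.02)]
print(cv2.minAreaRect(q[:,:2].astype(np.float32)))
# boss/rod
m=(P[...,2]>.08)&(P[...,2]<.095)&(np.hypot(P[...,0]-.5297,P[...,1]-.042)>.085)&(np.hypot(P[...,0]-.5297,P[...,1]-.042)<.13); m[230:]=0
print("boss",P[m].mean(0),m.sum())
print(tooloff(st,(.445,.303),.31), st["q"])
```

```text
309 [121.2 179.4] [0.5296 0.2132 0.0375] [0.0335 0.0095 0.013 ] [ 43.  94. 128.]
330 [ 88.7 196. ] [0.5309 0.2567 0.0378] [0.0336 0.0099 0.0136] [ 52.  80. 138.]
336 [ 56.7 212.5] [0.5328 0.3007 0.0377] [0.0334 0.0102 0.0134] [137. 157. 169.]
((0.5306007862091064, 0.24642819166183472), (0.17275437712669373, 0.06396443396806717), 88.11433410644531)
boss [0.62307559 0.07751095 0.08821423] 1466
[-13.25 -18.71   9.08] [ 5.72716816e-01  2.79152246e-02 -4.17822417e-01  1.50876955e-05
 -1.12111396e+00  4.93805368e-01]
```

Call:
send_rows(motion=[{"offset":[-3,-4,0],"turn":-5},{"offset":[-6,-8,1],"turn":-11},{"offset":[-8.5,-12.5,4],"turn":-18},{"offset":[-11,-17,7],"turn":-25},{"offset":[-12.4,-19.3,9],"turn":-26.9},{"offset":[-12.4,-19.3,9],"turn":-26.9},{"offset":[-12.4,-19.3,9],"turn":-26.9}], hand=-0.45)

```text
t: 7.05
eef_pos: [0.4562, 0.3042, 0.3064]
ee_rot: [3.138, 0.002, -0.036]
force: [-0.3, -1.5, 1.1]
width: 0.024
```

Run:
```python
from h import *
import pickle
f=grab_frame("wrist"); st=get_state(); pickle.dump((f,st),open("f5.pkl","wb"))
print(st["t"],st["eef_pos"],st["ee_rot"],st["width"],st["q"])
P=cloud(f); hsv=cv2.cvtColor(f["frame"],cv2.COLOR_BGR2HSV)
for name,y0 in (("white",.3005),("red",.2567)):
    m=(P[...,2]>.032)&(P[...,2]<.05)&(abs(P[...,0]-.532)<.04)&(abs(P[...,1]-y0)<.02)
    q=P[m]; print(name,m.sum(),((np.nanmin(q,0)+np.nanmax(q,0))/2).round(4),(np.nanmax(q,0)-np.nanmin(q,0)).round(4),cv2.minAreaRect(q[:,:2].astype(np.float32)))
    o=((np.nanmin(q,0)+np.nanmax(q,0))/2); print(tooloff(st,o,.2))
    print(hsv[m].mean(0).round())
cv2.imwrite("pics/w5.png",f["frame"])
```

```text
7.1 [0.45638504 0.30339759 0.30761117] [ 3.13952745e+00  1.20648240e-03 -3.66329420e-02] 0.024394613017558967 [ 9.44305502e-01  2.37178202e-01 -4.00604189e-01  1.81582194e-04
 -9.35401263e-01  5.89751186e-01]
white 483 [0.5323 0.3011 0.0385] [0.0327 0.0082 0.013 ] ((0.5323470234870911, 0.3012881875038147), (0.007512975949794054, 0.032493289560079575), 88.2042465209961)
[ 7.61 -0.07 10.75]
[ 21.  42. 217.]
red 574 [0.531  0.2572 0.0381] [0.0333 0.0091 0.0121] ((0.531018078327179, 0.2572542130947113), (0.008313088677823544, 0.03317432478070259), 88.47547912597656)
[ 7.64  4.32 10.76]
[ 10. 158. 187.]
```

View pics/w5.png

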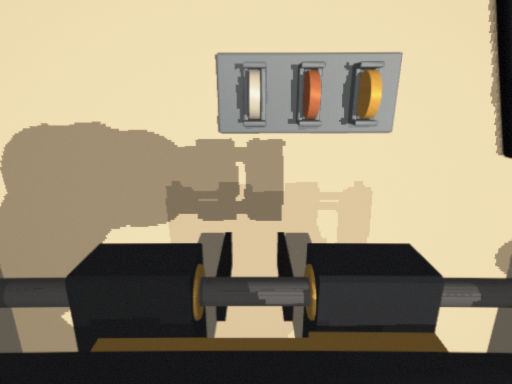

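The white disc is at (254,93), red at (312,93) and yellow at (370,93). Now I grip the white one by its faces and draw it out.

Call:
send_rows(motion=[{"offset":[4,-0.07,0],"turn":0},{"offset":[7.61,-0.07,3],"turn":0},{"offset":[7.61,-0.07,6],"turn":0},{"offset":[7.61,-0.07,9],"turn":0},{"offset":[7.61,-0.07,10.5],"turn":0},{"offset":[7.61,-0.07,10.5],"turn":0}])

```text
t: 7.7
eef_pos: [0.5322, 0.2994, 0.2022]
ee_rot: [3.139, 0.002, -0.039]
force: [-0.3, -0.5, 0.4]
width: 0.024
```

Call:
send_rows(motion=[{"offset":[0,0,0],"turn":0},{"offset":[0,0,0],"turn":0},{"offset":[0,0,0],"turn":0},{"offset":[0,0,0],"turn":0},{"offset":[0,0,-1],"turn":0},{"offset":[0,0,-3],"turn":0},{"offset":[0,0,-5.5],"turn":0},{"offset":[0,0,-5.5],"turn":0}], hand=-1, squeeze=15)

```text
t: 8.5
eef_pos: [0.533, 0.3025, 0.2629]
ee_rot: [-3.137, -0.005, -0.036]
force: [0.8, -0.7, 0.2]
width: 0.0083
```

Run:
```python
from h import *
import pickle
f=grab_frame("wrist"); st=get_state(); pickle.dump((f,st),open("f6.pkl","wb"))
print(st["t"],st["eef_pos"],st["ee_rot"],st["width"])
print(tooloff(st,(.44,.24),.2))
P=cloud(f)
# held disc: bottom not seen; top of disc height between fingers
u,v=proj(f,[*st["eef_pos"][:2],st["eef_pos"][2]-.16])[0]; print(u,v)
cv2.imwrite("pics/w6.png",f["frame"][150:])
```

```text
8.55 [0.53247106 0.30206801 0.26119763] [-3.13839612e+00 -2.79666927e-03 -3.62336737e-02] 0.007634247061341952
[-9.03  6.56  6.07]
257.9666815644871 262.9258361388738
```

View pics/w6.png

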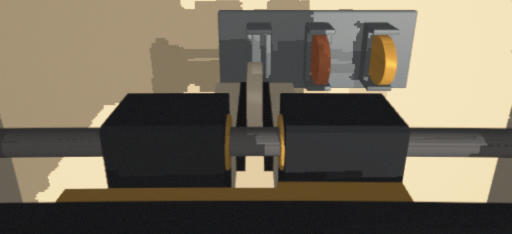

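The white filter is held at (254,240); red and yellow are still in their slots. I carry it to clear bench, set it on edge, release and tip it over.

Call:
send_rows(motion=[{"offset":[-5,1,0],"turn":0},{"offset":[-9,4.5,0],"turn":0},{"offset":[-9,6.5,2],"turn":0},{"offset":[-9,6.5,5],"turn":0},{"offset":[-9,6.5,5.9],"turn":0},{"offset":[-9,6.5,6.1],"turn":0},{"offset":[-9,6.5,6.1],"turn":0}])

```text
t: 9.25
eef_pos: [0.4396, 0.2394, 0.1976]
ee_rot: [3.139, 0.002, -0.037]
force: [-0.9, -1.1, 2.6]
width: 0.0081
```

Call:
send_rows(motion=[{"offset":[0,0,0],"turn":0},{"offset":[0,0,0],"turn":0},{"offset":[0,0,-0.8],"turn":0},{"offset":[0,0,-0.8],"turn":0},{"offset":[0,0,-0.8],"turn":0},{"offset":[0,0.7,-0.8],"turn":0},{"offset":[0,1.5,-0.8],"turn":0},{"offset":[0,2.3,-0.8],"turn":0}], hand=0.4)

```text
t: 10.05
eef_pos: [0.4388, 0.2158, 0.2055]
ee_rot: [3.141, 0.0, -0.037]
force: [-0.2, 0.3, 0.1]
width: 0.0605
```

Call:
send_rows(motion=[{"offset":[0,0.6,0],"turn":0},{"offset":[0,1.2,0],"turn":0},{"offset":[0,1.8,0],"turn":0},{"offset":[0,2.2,0],"turn":0},{"offset":[0,2.2,0],"turn":0},{"offset":[0,1.5,-4],"turn":0},{"offset":[-7,1.5,-8],"turn":0},{"offset":[-7,1.5,-8],"turn":0}])

```text
t: 10.85
eef_pos: [0.3676, 0.2044, 0.287]
ee_rot: [-3.14, -0.001, -0.038]
force: [0.1, 0.6, 1.3]
width: 0.0612
```

Run:
```python
from h import *
import pickle
f=grab_frame("wrist"); st=get_state(); pickle.dump((f,st),open("f7.pkl","wb"))
print(st["t"],st["eef_pos"],st["ee_rot"],st["width"])
P=cloud(f)
m=(P[...,2]>.004)&(P[...,2]<.05)&(P[...,0]<.495); m[235:]=0
n,l,s,c=cv2.connectedComponentsWithStats(m.astype(np.uint8))
for i in range(1,n):
    if s[i,4]>60:
        q=P[l==i]; print(s[i],np.nanmedian(q,0).round(4),np.nanmax(q,0).round(4))
cv2.imwrite("pics/w7.png",f["frame"])
```

```text
10.9 [0.36535186 0.20366344 0.28859328] [-3.13856264e+00 -1.26793501e-03 -3.75794246e-02] 0.06141551430654854
[ 408    6  104   46 2955] [0.4861 0.0639 0.0145] [0.495  0.0901 0.0176]
[ 213   80   46   48 1723] [0.4385 0.2174 0.009 ] [0.4559 0.2348 0.0112]
[ 433  157   79   64 2158] [0.3787 0.0518 0.0327] [0.3905 0.0568 0.0499]
```

View pics/w7.png

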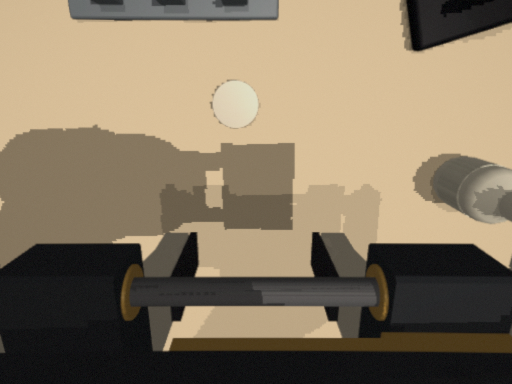

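The filter lies flat on the bench at (235,104). Next I measure it.

Run:
```python
from h import *
import pickle
f,st=pickle.load(open("f7.pkl","rb"))
hsv=cv2.cvtColor(f["frame"],cv2.COLOR_BGR2HSV)
print(hsv[104,200:270:5].tolist())
r=radial(f,(.4385,.2174),.008,.013,.022,1,chan=hsv[...,1]); print(r,tooloff(st,r[0],.184))
```

```text
[[18, 75, 217], [18, 76, 218], [17, 75, 186], [19, 47, 221], [19, 47, 222], [20, 47, 223], [20, 46, 223], [21, 43, 224], [24, 42, 224], [25, 39, 224], [25, 38, 223], [27, 33, 224], [18, 75, 200], [18, 75, 217]]
(array([0.4382 , 0.21782, 0.01793]), 180, np.float64(7e-05)) [ 7.21 -1.66 10.47]
```

Call:
send_rows(motion=[{"offset":[4,-1.66,0],"turn":0},{"offset":[7.21,-1.66,2],"turn":0},{"offset":[7.21,-1.66,6],"turn":0},{"offset":[7.21,-1.66,9],"turn":0},{"offset":[7.21,-1.66,10.45],"turn":0},{"offset":[7.21,-1.66,10.45],"turn":0}])

```text
t: 11.5
eef_pos: [0.441, 0.2181, 0.1797]
ee_rot: [3.139, 0.002, -0.036]
force: [-0.1, 0.0, -0.3]
width: 0.0611
```

Call:
send_rows(motion=[{"offset":[0,0,0],"turn":0},{"offset":[0,0,0],"turn":0},{"offset":[0,0,0],"turn":0},{"offset":[0,0,0],"turn":0},{"offset":[0,0,0],"turn":0},{"offset":[0,0,0],"turn":0},{"offset":[0,0,-2],"turn":0},{"offset":[0,0,-6],"turn":0}], hand=-1, squeeze=20)

```text
t: 12.3
eef_pos: [0.4402, 0.2174, 0.2394]
ee_rot: [3.137, 0.004, -0.037]
force: [0.6, -0.6, -1.1]
width: 0.0342
```

Call:
send_rows(motion=[{"offset":[0,0,-5],"turn":0},{"offset":[0,0,-9],"turn":3},{"offset":[1,3,-13.7],"turn":8},{"offset":[1.5,7,-13.7],"turn":15},{"offset":[2.5,11,-13.7],"turn":22},{"offset":[3.5,14.7,-13.7],"turn":26.8},{"offset":[3.5,14.7,-13.7],"turn":26.8},{"offset":[3.5,14.7,-13.7],"turn":26.8}])

```text
t: 13.1
eef_pos: [0.4707, 0.0692, 0.3782]
ee_rot: [-3.141, 0.0, -0.506]
force: [0.3, 0.4, -0.1]
width: 0.0349
```

```bash
cat >> h.py <<'E'
def held(f,st,r0=.014,r1=.022,rfix=.018):
    """centre of a held flat disc, from its arc on the tool +x side"""
    P=cloud(f); y=np.degrees(st["ee_rot"][2]); c=st["eef_pos"][:2]
    d=P-np.array([*c,0]); rr=np.hypot(d[...,0],d[...,1]); zt=st["eef_pos"][2]-.178
    a=d[...,0]*np.cos(np.radians(y))+d[...,1]*np.sin(np.radians(y))
    m=(rr<.017)&(abs(P[...,2]-zt)<.012)&(a>-.002); z=float(np.nanmedian(P[m][:,2])); S=cv2.cvtColor(f["frame"],cv2.COLOR_BGR2HSV)[...,1]
    out=[radial(f,c,z,r0,r1,s,ang=(y-50,y+50),rfix=rfix,chan=ch) for s,ch in ((1,S),(1,None),(-1,None))]
    return m.sum(),z-zt,out
E
python3 - <<'E'
from h import *
import pickle
f=grab_frame("wrist"); st=get_state(); pickle.dump((f,st),open("f8.pkl","wb"))
print(st["t"],st["eef_pos"],st["ee_rot"],st["width"])
b=radial(f,(.5297,.042),.11,.017,.0245,1); print("barrel",b)
h=held(f,st); print(h)
for o in h[2]: print(tooloff(st,o[0]),"move",tooloff(st,b[0])-tooloff(st,o[0]))
cv2.imwrite("pics/w8.png",f["frame"])
E
```

```text
13.15 [0.47066767 0.06996137 0.3781377 ] [-3.14142830e+00  5.29192621e-05 -5.04689892e-01] 0.034882940176242355
barrel (array([0.52956, 0.04196, 0.02157]), 180, np.float64(0.00016))
(np.int64(1856), np.float64(0.0054793548558659255), [(array([0.47056, 0.06985]), 50, np.float64(0.00021)), (array([0.47025, 0.06949]), 30, np.float64(0.00019)), (array([0.46795, 0.07089]), 41, np.float64(0.00018))])
[-0.    0.01 -0.  ] move [ 6.51 -0.41  0.  ]
[-0.01  0.06 -0.  ] move [ 6.52 -0.46  0.  ]
[-0.28  0.05  0.  ] move [ 6.79 -0.45 -0.  ]
```

Call:
send_rows(motion=[{"offset":[3.5,-0.43,0],"turn":0},{"offset":[6.51,-0.43,0],"turn":0},{"offset":[6.51,-0.43,4],"turn":0},{"offset":[6.51,-0.43,7.5],"turn":0},{"offset":[6.51,-0.43,8.7],"turn":0},{"offset":[6.51,-0.43,9.0],"turn":0},{"offset":[6.51,-0.43,9.0],"turn":0}])

```text
t: 13.85
eef_pos: [0.5296, 0.0433, 0.2886]
ee_rot: [3.14, 0.001, -0.502]
force: [0.0, 0.1, 0.1]
width: 0.0347
```

Call:
send_rows(motion=[{"offset":[0,0,0],"turn":0},{"offset":[0,0,0],"turn":0},{"offset":[0,0,0],"turn":0},{"offset":[0,0,-3],"turn":0},{"offset":[0,0,-7],"turn":0},{"offset":[-6.6,0,-9],"turn":0},{"offset":[-6.6,0,-9],"turn":0},{"offset":[-6.6,0,-9],"turn":0}], hand=0.6)

```text
t: 14.65
eef_pos: [0.4705, 0.0749, 0.3801]
ee_rot: [-3.138, -0.002, -0.503]
force: [0.3, 1.0, 0.4]
width: 0.0704
```

```bash
cat >> h.py <<'E'
def inside(f,c=(.5296,.042),r=.012):
    P=cloud(f); m=(np.hypot(P[...,0]-c[0],P[...,1]-c[1])<r)&(P[...,2]>.07)
    A=np.c_[P[m][:,:2]-c,np.ones(m.sum())]; k=np.linalg.lstsq(A,P[m][:,2],rcond=None)[0]
    return m.sum(),np.nanpercentile(P[m][:,2],[5,50,95]).round(4),k.round(4)
E
python3 - <<'E'
from h import *
import pickle
f=grab_frame("wrist"); st=get_state(); pickle.dump((f,st),open("f9.pkl","wb"))
print(st["t"],st["eef_pos"],st["ee_rot"],st["width"])
print(inside(f)); print(tooloff(st,(.580,-.275),.282))
cv2.imwrite("pics/w9.png",f["frame"][:250])
E
```

```text
14.7 [0.47137369 0.07475305 0.37945699] [-3.13903778e+00 -1.40363555e-03 -5.02632406e-01] 0.0697961479200556
(np.int64(827), array([0.1055, 0.1095, 0.1136]), array([-0.244 ,  0.3338,  0.1095]))
[26.35 25.44  9.72]
```

View pics/w9.png

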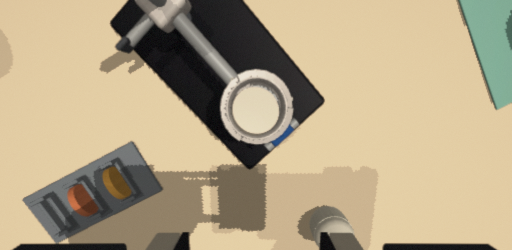

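The filter is tilted in the mouth at (257,108), about 22 degrees, high side at azimuth 126°. I mend it by pressing the high side down with one finger.

Call:
send_rows(motion=[{"offset":[3,2,0],"turn":0},{"offset":[5.95,4.23,1],"turn":0},{"offset":[5.95,4.23,5],"turn":0},{"offset":[5.95,4.23,7.5],"turn":0},{"offset":[5.95,4.23,8.2],"turn":0},{"offset":[5.95,4.23,8.6],"turn":0},{"offset":[5.95,4.23,8.9],"turn":0},{"offset":[5.95,4.23,9.2],"turn":0}])

```text
t: 15.5
eef_pos: [0.5043, 0.0089, 0.2871]
ee_rot: [-3.14, -0.002, -0.504]
force: [0.1, 0.6, -0.1]
width: 0.0698
```

Call:
send_rows(motion=[{"offset":[0,0,-0.4],"turn":0},{"offset":[0.4,0.2,-0.3],"turn":0},{"offset":[0.72,0.35,0],"turn":0},{"offset":[0.72,0.35,0.3],"turn":0},{"offset":[0.72,0.35,0.4],"turn":0}])

```text
t: 16.0
eef_pos: [0.5082, 0.0018, 0.2817]
ee_rot: [3.141, 0.0, -0.505]
force: [0.1, 0.1, -0.4]
width: 0.0701
```

Run:
```python
from h import *
st=get_state(); print(st["t"],st["eef_pos"],st["force"],st["moment"])
```

```text
16.0 [0.50815785 0.00176902 0.28170932] [ 0.05806306  0.06535848 -0.35397667] [-0.06072667  0.0886058   0.01656222]
```

Call:
send_rows(motion=[{"offset":[0,0,-3],"turn":0},{"offset":[0,0,-7],"turn":0},{"offset":[-4,-2,-9.6],"turn":0},{"offset":[-6.7,-4.6,-9.6],"turn":0},{"offset":[-6.7,-4.6,-9.6],"turn":0},{"offset":[-6.7,-4.6,-9.6],"turn":0}])

```text
t: 16.6
eef_pos: [0.4715, 0.0753, 0.3783]
ee_rot: [-3.141, -0.0, -0.502]
force: [0.2, -0.0, -0.8]
width: 0.0699
```

Run:
```python
from h import *
import pickle
f=grab_frame("wrist"); st=get_state(); pickle.dump((f,st),open("f10.pkl","wb"))
print(st["t"],st["eef_pos"],st["ee_rot"],st["width"])
print(inside(f)); print(radial(f,(.5296,.042),.103,.013,.0195,-1,rfix=.018),radial(f,(.5297,.042),.11,.017,.0245,1))
cv2.imwrite("pics/w10.png",cv2.resize(f["frame"][40:180,180:340],(640,560)))
```

```text
16.65 [0.47170776 0.07475764 0.37795122] [ 3.14124454e+00  2.32772540e-04 -5.03316382e-01] 0.06990880407170946
(np.int64(793), array([0.1029, 0.104 , 0.1052]), array([ 0.0025, -0.0021,  0.104 ]))
(array([0.52942, 0.04323]), 180, np.float64(0.00019)) (array([0.52954, 0.04197, 0.0216 ]), 180, np.float64(0.00018))
```

The filter now lies flat, its top at 0.104 with slope ~0.003. Next is the spacer.

Call:
send_rows(motion=[{"offset":[2,3,0],"turn":4},{"offset":[5,6.5,0],"turn":12},{"offset":[8.5,10,0],"turn":20},{"offset":[12,13,0],"turn":28},{"offset":[15.5,16,0],"turn":36},{"offset":[19,19,2],"turn":44},{"offset":[22.5,22,5],"turn":52},{"offset":[25.5,24.5,8],"turn":60}])

```text
t: 17.45
eef_pos: [0.5755, -0.2632, 0.2995]
ee_rot: [-3.141, -0.0, -1.559]
force: [1.1, 0.9, 0.1]
width: 0.0705
```

Call:
send_rows(motion=[{"offset":[0.9,0.2,1.6],"turn":1.2},{"offset":[0.9,0.2,1.6],"turn":1.2},{"offset":[0.9,0.2,1.6],"turn":1.2}])

```text
t: 17.75
eef_pos: [0.5731, -0.2699, 0.284]
ee_rot: [3.139, 0.0, -1.573]
force: [-0.1, 0.3, 0.1]
width: 0.0699
```

Run:
```python
from h import *
import pickle
f=grab_frame("wrist"); st=get_state(); pickle.dump((f,st),open("f11.pkl","wb"))
print(st["t"],st["eef_pos"],st["ee_rot"],st["width"])
S=cv2.cvtColor(f["frame"],cv2.COLOR_BGR2HSV)[...,1]
r=radial(f,(.58,-.3505),.012,.0145,.022,-1,chan=S); print(r,tooloff(st,r[0],.187))
```

```text
17.8 [ 0.57355343 -0.26923064  0.28515989] [ 3.14147548e+00 -3.09572717e-04 -1.57232619e+00] 0.07008385709980332
(array([ 0.58093, -0.35001,  0.01799]), 180, np.float64(0.0001)) [ 8.07 -0.75  9.82]
```

Call:
send_rows(motion=[{"offset":[4.5,-0.75,0],"turn":0},{"offset":[8.07,-0.75,2],"turn":0},{"offset":[8.07,-0.75,6],"turn":0},{"offset":[8.07,-0.75,8.8],"turn":0},{"offset":[8.07,-0.75,9.8],"turn":0},{"offset":[8.07,-0.75,9.8],"turn":0}])

```text
t: 18.4
eef_pos: [0.5811, -0.3488, 0.1868]
ee_rot: [3.141, 0.0, -1.571]
force: [-0.5, -0.1, -0.1]
width: 0.0704
```

Call:
send_rows(motion=[{"offset":[0,0,0],"turn":0},{"offset":[0,0,0],"turn":0},{"offset":[0,0,0],"turn":0},{"offset":[0,0,0],"turn":0},{"offset":[0,0,0],"turn":0},{"offset":[0,0,0],"turn":0},{"offset":[0,0,0],"turn":0},{"offset":[0,0,-4.4],"turn":0}], hand=-1, squeeze=20)

```text
t: 19.2
eef_pos: [0.5786, -0.3486, 0.225]
ee_rot: [3.131, 0.004, -1.574]
force: [0.9, -0.7, -1.8]
width: 0.034
```

Call:
send_rows(motion=[{"offset":[0,0,-5],"turn":0},{"offset":[0,0,-10],"turn":0},{"offset":[-3,1,-14],"turn":-6},{"offset":[-7.5,2,-15],"turn":-14},{"offset":[-12,3,-15],"turn":-22},{"offset":[-16.5,4.5,-15],"turn":-30},{"offset":[-21,5.5,-15],"turn":-38},{"offset":[-25.5,6.5,-15],"turn":-46}])

```text
t: 20.0
eef_pos: [0.5154, -0.093, 0.3808]
ee_rot: [-3.141, 0.0, -0.764]
force: [0.3, 0.3, 0.8]
width: 0.0339
```

Run:
```python
from h import *
st=get_state(); print(st["t"],st["eef_pos"],st["ee_rot"],st["width"]); print(tooloff(st,(.469,.0695),.38), np.degrees(st["ee_rot"][2])+28.9)
```

```text
20.0 [ 0.51539807 -0.09295918  0.38077823] [-3.14147033e+00  5.78154939e-05 -7.64358838e-01] 0.03392394556362409
[-14.59  -8.52   0.08] -14.894535453270258
```

Call:
send_rows(motion=[{"offset":[-4,-2.4,0],"turn":-7},{"offset":[-8,-4.8,0],"turn":-14},{"offset":[-12,-7,0],"turn":-14.9},{"offset":[-14.6,-8.5,0],"turn":-14.9},{"offset":[-14.6,-8.5,0],"turn":-14.9},{"offset":[-14.6,-8.5,0],"turn":-14.9}])

```text
t: 20.6
eef_pos: [0.4704, 0.0688, 0.3808]
ee_rot: [3.142, 0.0, -0.508]
force: [0.0, -0.7, -0.5]
width: 0.0341
```

Run:
```python
from h import *
import pickle
f=grab_frame("wrist"); st=get_state(); pickle.dump((f,st),open("f12.pkl","wb"))
print(st["t"],st["eef_pos"],st["ee_rot"],st["width"])
b=radial(f,(.5297,.042),.11,.017,.0245,1); print("barrel",b)
P=cloud(f); y=st["ee_rot"][2]; hsv=cv2.cvtColor(f["frame"],cv2.COLOR_BGR2HSV); S=hsv[...,1]
m=(hsv[...,0]>105)&(hsv[...,0]<125)&(S>120)&(P[...,2]>.17); m[:200]=0
z=np.nanpercentile(P[m][:,2],[10,50,90]); print(m.sum(),z, st["eef_pos"][2]-.178); zt=float(z[1])
for q in ((.014,.023),): 
    o=radial(f,st["eef_pos"][:2],zt,*q,-1,ang=(np.degrees(y)-50,np.degrees(y)+50),rfix=.018,chan=S); print(o,"move",tooloff(st,b[0])-tooloff(st,o[0]),tooloff(st,o[0]))
cv2.imwrite("pics/w12.png",f["frame"])
```

```text
20.65 [0.4706019  0.06819176 0.38074364] [ 3.14130914e+00  1.79101569e-04 -5.08921781e-01] 0.03387481896549918
barrel (array([0.52957, 0.04197, 0.02159]), 180, np.float64(2e-05))
2225 [0.201962   0.20613916 0.20704597] 0.20274364187904154
(array([0.47302, 0.06787]), 50, np.float64(0.0002)) move [ 6.2  -0.49  0.  ] [ 0.23 -0.09 -0.  ]
```

Call:
send_rows(motion=[{"offset":[3.5,-0.49,0],"turn":0},{"offset":[6.2,-0.49,0],"turn":0},{"offset":[6.2,-0.49,4],"turn":0},{"offset":[6.2,-0.49,7.5],"turn":0},{"offset":[6.2,-0.49,8.7],"turn":0},{"offset":[6.2,-0.49,9.1],"turn":0},{"offset":[6.2,-0.49,9.2],"turn":0}])

```text
t: 21.35
eef_pos: [0.5275, 0.0418, 0.2892]
ee_rot: [3.141, -0.0, -0.51]
force: [0.3, 0.5, -0.8]
width: 0.0342
```

Call:
send_rows(motion=[{"offset":[0,0,0],"turn":0},{"offset":[0,0,0],"turn":0},{"offset":[0,0,0],"turn":0},{"offset":[0,0,-3],"turn":0},{"offset":[0,0,-7],"turn":0},{"offset":[-6.3,0,-9.2],"turn":0},{"offset":[-6.3,0,-9.2],"turn":0},{"offset":[-6.3,0,-9.2],"turn":0}], hand=0.6)

```text
t: 22.15
eef_pos: [0.4708, 0.0736, 0.383]
ee_rot: [-3.138, -0.002, -0.508]
force: [0.5, -0.5, -0.4]
width: 0.0704
```

Run:
```python
from h import *
import pickle
f=grab_frame("wrist"); st=get_state(); pickle.dump((f,st),open("f13.pkl","wb"))
print(st["t"],st["eef_pos"],st["ee_rot"],st["width"])
P=cloud(f); hsv=cv2.cvtColor(f["frame"],cv2.COLOR_BGR2HSV)
m=(hsv[...,0]>105)&(hsv[...,0]<125)&(hsv[...,1]>120)&(np.hypot(P[...,0]-.5296,P[...,1]-.042)<.0195)&(P[...,2]>.09)
c=(.5296,.042);A=np.c_[P[m][:,:2]-c,np.ones(m.sum())];print(m.sum(),np.nanpercentile(P[m][:,2],[5,50,95]),np.linalg.lstsq(A,P[m][:,2],rcond=None)[0].round(4))
S=hsv[...,1]; print(radial(f,c,.112,.0145,.022,-1,chan=S))
cv2.imwrite("pics/w13.png",cv2.resize(f["frame"][20:200,100:340],(720,540)))
```

```text
22.2 [0.47153512 0.07341688 0.38230006] [-3.13888707e+00 -1.47299844e-03 -5.07807441e-01] 0.07017783352425568
999 [0.11152762 0.11292124 0.11411238] [ 0.0011 -0.0039  0.1128]
(array([0.5278 , 0.04203, 0.01791]), 180, np.float64(2e-05))
```

View pics/w13.png

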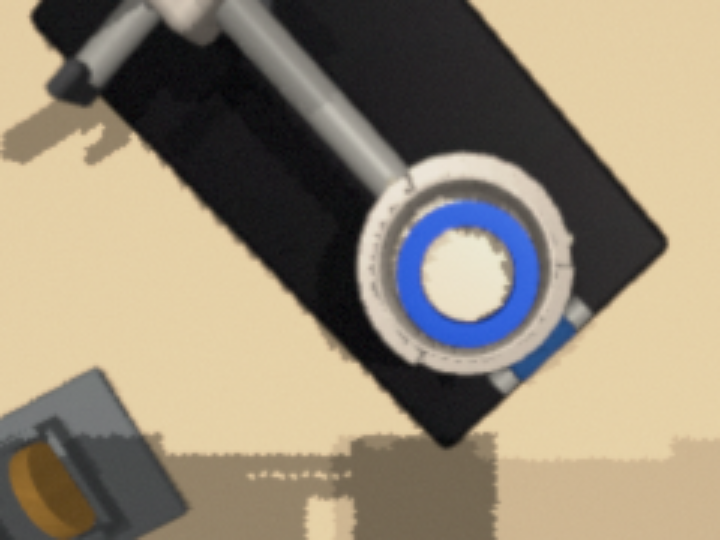

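The picture shows the blue spacer lying flat in the barrel at (467,273); its top is at 0.1128 and level. That was picture 12 of 12, so from here I work from numbers. Next I measure the nut dots and the rod azimuth.

Run:
```python
from h import *
import pickle
def dots(f,c,z):
    hsv=cv2.cvtColor(f["frame"],cv2.COLOR_BGR2HSV); 
    v,u=np.mgrid[:384,:512]; W=onplane(f,np.c_[u.ravel(),v.ravel()],z).reshape(384,512,3)
    d=np.hypot(W[...,0]-c[0],W[...,1]-c[1]); m=(d<.0305)&(d>.0225)&(hsv[...,2]>120)
    n,l,s,ce=cv2.connectedComponentsWithStats(m.astype(np.uint8))
    for i in range(1,n):
        if s[i,4]>=3:
            p=onplane(f,[ce[i]],z)[0]; print("dot",s[i,4],ce[i].round(1),p.round(4),"r",np.hypot(*(p[:2]-c)).round(4),"az",np.degrees(np.arctan2(*(p[:2]-c)[::-1])).round(1))
f=pickle.load(open("f1.pkl","rb")); 
# nut: skirt/flange outer edge at z .0223
r=radial(f,(.469,-.243),.0223,.026,.038,1); print("nut",r)
dots(f,r[0][:2],.0223)
f4,st=pickle.load(open("f4.pkl","rb")); P=cloud(f4); c=np.array([.5296,.042]); d=P[...,:2]-c; rr=np.hypot(d[...,0],d[...,1])
m=(rr>.034)&(rr<.07)&(P[...,2]>.06)&(P[...,2]<.1)&(d[...,0]>0); q=d[m].mean(0); print("arm az",np.degrees(np.arctan2(q[1],q[0])),m.sum())
m=(P[...,2]>.008)&(P[...,2]<.02)&(f4["frame"].mean(2)<70)&(rr<.2); m[230:]=0
k=P[m][:,:2].astype(np.float32); print("base",cv2.minAreaRect(k),m.sum())
f,st=pickle.load(open("f13.pkl","rb")); print(st["q"],tooloff(st,(.469,-.243)))
```

```text
nut (array([ 0.46291, -0.24159,  0.03231]), 180, np.float64(0.00031))
dot 34 [300.1 112.2] [ 0.4794 -0.2616  0.0223] r 0.0259 az -50.5
dot 20 [346.2 127.4] [ 0.4347 -0.2471  0.0223] r 0.0288 az -168.9
dot 15 [307.7 160.5] [ 0.47   -0.2151  0.0223] r 0.0274 az 75.0
arm az 13.7576818571736 632
base ((0.5714292526245117, 0.08888327330350876), (0.24450328946113586, 0.19133225083351135), 77.44129180908203) 11111
[ 5.68068900e-01  4.48550035e-02 -4.43617142e-01  1.26987788e-05
 -1.07924363e+00  4.94916002e-01] [15.16 27.77 -0.05]
```

Call:
send_rows(motion=[{"offset":[1.5,4,0],"turn":5},{"offset":[3,8.5,1],"turn":12},{"offset":[4.5,13,3],"turn":19},{"offset":[6,17.5,5],"turn":26},{"offset":[7.5,21.5,7],"turn":32},{"offset":[8,23.8,8],"turn":32},{"offset":[8,23.8,8],"turn":32},{"offset":[8,23.8,8],"turn":32}])

```text
t: 23.0
eef_pos: [0.4261, -0.1746, 0.3004]
ee_rot: [3.14, 0.0, -1.07]
force: [-0.9, 0.7, 0.1]
width: 0.0698
```

Run:
```python
from h import *
import pickle
f=grab_frame("wrist"); st=get_state(); pickle.dump((f,st),open("f14.pkl","wb"))
print(st["t"],st["eef_pos"],st["ee_rot"],st["width"],st["q"])
P=cloud(f); c0=(.463,-.2416)
m=(P[...,2]>.030)&(P[...,2]<.043)&(np.hypot(P[...,0]-c0[0],P[...,1]-c0[1])<.035)
print("neck",m.sum(),np.nanmedian(P[m],0),circ(f,m,.0363,c0))
m=(P[...,2]>.014)&(np.hypot(P[...,0]-c0[0],P[...,1]-c0[1])<.045)&(P[...,2]<.045)
print("flange",circ(f,m,.0223,c0), np.nanmax(P[m],0)-np.nanmin(P[m],0))
r=radial(f,c0,.0223,.026,.038,1); print("edge",r); r2=radial(f,c0,.0363,.010,.018,-1); print("hole r14?",r2); r3=radial(f,c0,.0363,.010,.018,1); print(r3)
c=r[0][:2]; hsv=cv2.cvtColor(f["frame"],cv2.COLOR_BGR2HSV); v,u=np.mgrid[:384,:512]; W=onplane(f,np.c_[u.ravel(),v.ravel()],.0223).reshape(384,512,3)
d=np.hypot(W[...,0]-c[0],W[...,1]-c[1]); m=(d<.0305)&(d>.0225)&(hsv[...,2]>120)
n,l,s,ce=cv2.connectedComponentsWithStats(m.astype(np.uint8)); D=[]
for i in range(1,n):
    if s[i,4]>=3: D.append(onplane(f,[ce[i]],.0223)[0][:2])
print(np.round(D,4)); D=np.array(D)
print("az",[np.degrees(np.arctan2(*(p-c)[::-1])).round(1) for p in D], "centroid",D.mean(0),"off",tooloff(st,D.mean(0),.204),tooloff(st,c,.204))
cv2.imwrite("pics/w14.png",f["frame"])
```

```text
23.05 [ 0.42638212 -0.17399329  0.30085414] [ 3.14139305e+00 -9.29442664e-05 -1.06875651e+00] 0.07059244429386426 [ 4.22190706e-02  1.03573654e-01 -5.90110434e-01  2.23502465e-04
 -8.77249871e-01  4.59677844e-01]
neck 1963 [ 0.46241469 -0.24321071  0.03721775] (array([ 0.46157038, -0.24197103]), np.float64(0.02203503285881764), np.float64(0.00045256639709041513), 208)
flange (array([ 0.46156082, -0.24198326]), np.float64(0.031195128104685544), np.float64(0.0002517196329386706), 237) [0.06254338 0.06287807 0.02192407]
edge (array([ 0.46168, -0.24131,  0.0318 ]), 180, np.float64(0.00021))
hole r14? (array([ 0.46183, -0.24196,  0.01285]), 180, np.float64(6e-05))
(array([ 0.46157, -0.2421 ,  0.0147 ]), 15, np.float64(0.0))
[[ 0.4797 -0.2618]
 [ 0.4353 -0.2476]
 [ 0.4702 -0.2157]]
az [np.float64(-48.6), np.float64(-166.6), np.float64(71.5)] centroid [ 0.46176916 -0.24170194] off [7.64 0.15 9.69] [7.6  0.14 9.69]
```

Call:
send_rows(motion=[{"offset":[4.5,0.14,0],"turn":0},{"offset":[7.63,0.14,2],"turn":0},{"offset":[7.63,0.14,6],"turn":0},{"offset":[7.63,0.14,8.6],"turn":0},{"offset":[7.63,0.14,9.6],"turn":0},{"offset":[7.63,0.14,9.6],"turn":0}])

```text
t: 23.65
eef_pos: [0.4618, -0.2406, 0.2042]
ee_rot: [3.14, 0.001, -1.067]
force: [-0.3, -1.4, 0.1]
width: 0.0702
```

Call:
send_rows(motion=[{"offset":[0,0,0],"turn":0},{"offset":[0,0,0],"turn":0},{"offset":[0,0,0],"turn":0},{"offset":[0,0,0],"turn":0},{"offset":[0,0,0],"turn":0},{"offset":[0,0,-2.6],"turn":0},{"offset":[0,0,-7.6],"turn":0},{"offset":[0,0,-12.6],"turn":0}], hand=-1, squeeze=50)

```text
t: 24.45
eef_pos: [0.4608, -0.2413, 0.3318]
ee_rot: [3.14, 0.001, -1.068]
force: [1.5, -1.3, -1.0]
width: 0.0427
```

Call:
send_rows(motion=[{"offset":[0,0,-5],"turn":0},{"offset":[-1.5,-1.5,-9],"turn":4},{"offset":[-4.5,-4.5,-11],"turn":10},{"offset":[-8,-7.5,-11],"turn":17},{"offset":[-11.5,-10.5,-11],"turn":24},{"offset":[-15,-13.5,-11],"turn":31},{"offset":[-18,-17,-11],"turn":38},{"offset":[-21.5,-20,-11],"turn":45}])

```text
t: 25.25
eef_pos: [0.5333, 0.0452, 0.4411]
ee_rot: [-3.141, 0.0, -1.859]
force: [1.6, -1.5, -0.8]
width: 0.0426
```

Run:
```python
from h import *
st=get_state(); print(st["t"],st["eef_pos"],st["ee_rot"],st["width"],st["q"],st["force"]); print(tooloff(st,(.55,.105),.44), np.degrees(st["ee_rot"][2])+108)
```

```text
25.25 [0.53327813 0.04518672 0.44110049] [-3.14115213e+00  3.90047958e-04 -1.85864650e+00] 0.04260772813676031 [ 4.51065182e-01  1.04872745e-01 -2.38447466e-01  8.88181778e-06
 -1.22688779e+00 -7.38918435e-01] [ 1.62719168 -1.54720608 -0.77002384]
[-6.21  0.09  0.11] 1.5073998734417131
```

Call:
send_rows(motion=[{"offset":[-3,0,0],"turn":1.5},{"offset":[-6.2,0.1,0],"turn":1.5},{"offset":[-6.2,0.1,0],"turn":1.5},{"offset":[-6.2,0.1,0],"turn":1.5},{"offset":[-6.2,0.1,0],"turn":1.5}])

```text
t: 25.75
eef_pos: [0.5492, 0.1027, 0.4408]
ee_rot: [3.141, -0.0, -1.88]
force: [-0.0, 0.1, -0.3]
width: 0.0428
```

Run:
```python
from h import *
import pickle
f=grab_frame("wrist"); st=get_state(); pickle.dump((f,st),open("f15.pkl","wb"))
print(st["t"],st["eef_pos"],st["ee_rot"],st["width"])
b=radial(f,(.5296,.042),.11,.019,.0245,1); print("barrel",b, radial(f,(.5296,.042),.112,.0145,.0195,-1,chan=cv2.cvtColor(f["frame"],cv2.COLOR_BGR2HSV)[...,1]))
P=cloud(f); y=np.degrees(st["ee_rot"][2]); e=st["eef_pos"]
d=P-e; a=d[...,:2]@[np.cos(np.radians(y)),np.sin(np.radians(y))]
m=(np.hypot(d[...,0],d[...,1])<.034)&(d[...,2]<-.17)&(d[...,2]>-.215)
m2=m&(a>.024); print("flange z rel tcp",m2.sum(),np.nanpercentile(d[m2][:,2],[10,50,90]),"tip -.178, expect flange ~ -.1817")
zf=float(np.nanmedian(d[m2][:,2]))+e[2]; hsv=cv2.cvtColor(f["frame"],cv2.COLOR_BGR2HSV)
for ch,s in ((None,1),(hsv[...,2],1)):
    for z in (zf,zf-.001):
        o=radial(f,e[:2],z,.026,.037,s,ang=(y-60,y+60),rfix=.0315,chan=ch); print(o,tooloff(st,o[0]),"move",tooloff(st,b[0])-tooloff(st,o[0]))
o=radial(f,e[:2],zf,.026,.037,1,ang=(y-60,y+60)); print("free",o,tooloff(st,o[0]))
# dots
v,u=np.mgrid[:384,:512]; W=onplane(f,np.c_[u.ravel(),v.ravel()],zf).reshape(384,512,3)
dd=np.hypot(W[...,0]-e[0],W[...,1]-e[1]); m=(dd<.0305)&(dd>.0225)&(hsv[...,2]>110)&m
n,l,s,ce=cv2.connectedComponentsWithStats(m.astype(np.uint8))
for i in range(1,n):
    if s[i,4]>4: p=onplane(f,[ce[i]],zf)[0][:2]; print("dot",s[i,4],ce[i].round(),np.degrees(np.arctan2(*(p-o[0][:2])[::-1])))
cv2.imwrite("pics/w15.png",f["frame"])
```

```text
25.8 [0.54919781 0.10247551 0.44095467] [ 3.14154258e+00 -5.62622739e-06 -1.88045783e+00] 0.04301676346104292
barrel (array([0.52961, 0.04177, 0.0214 ]), 180, np.float64(0.0002)) (array([0.52775, 0.04199, 0.01793]), 180, np.float64(0.00016))
flange z rel tcp 1461 [-0.19693798 -0.18348752 -0.18220197] tip -.178, expect flange ~ -.1817
(array([0.54595, 0.09805]), 61, np.float64(0.00047)) [0.52 0.17 0.  ] move [ 5.86 -0.15  0.  ]
(array([0.54629, 0.09826]), 61, np.float64(0.00051)) [0.49 0.15 0.  ] move [ 5.89 -0.13  0.  ]
(array([0.54585, 0.09808]), 61, np.float64(0.00042)) [0.52 0.18 0.  ] move [ 5.86 -0.16  0.  ]
(array([0.54597, 0.09831]), 61, np.float64(0.00038)) [0.5  0.18 0.  ] move [ 5.88 -0.16  0.  ]
free (array([0.54531, 0.09435, 0.0282 ]), 61, np.float64(7e-05)) [0.89 0.12 0.  ]
dot 95 [243. 197.] -88.34851746385232
dot 17 [201. 234.] -9.655599862485351
dot 5 [305. 233.] 154.3772777107022
```

```bash
cat > n.py <<'E'
from h import *
def nutpos(f,st,verbose=True):
    P=cloud(f); y=np.degrees(st["ee_rot"][2]); e=st["eef_pos"]; zf=e[2]-.1817
    up=((P[...,2]>zf-.012)*255).astype(np.uint8)
    out={}
    for rf in (.0315,None): out[rf]=radial(f,e[:2],zf,.024,.04,-1,ang=(y-55,y+55),rfix=rf,chan=up)
    return zf,out,up
E
python3 - <<'E'
from n import *
import pickle
f,st=pickle.load(open("f15.pkl","rb"))
zf,o,up=nutpos(f,st); print(o,[tooloff(st,k[0]) for k in o.values()])
hsv=cv2.cvtColor(f["frame"],cv2.COLOR_BGR2HSV)
n,l,s,ce=cv2.connectedComponentsWithStats(((hsv[...,2]>110)&(up>0)).astype(np.uint8))
for i in range(1,n):
    if s[i,4]>4 and 150<ce[i][1]<300: p=onplane(f,[ce[i]],zf)[0]; print("dot",s[i,4],ce[i].round(1),p.round(4),tooloff(st,p))
# where TCP axis projects, and width profile of 'up' mask per row
print(proj(f,[*st["eef_pos"][:2],zf]))
for r in range(170,240,6):
    x=np.where(up[r,150:370])[0]; print(r,(x.min()+150,x.max()+150,len(x)) if len(x) else None)
# same quantities from mat: offset of grip
f2,s2=pickle.load(open("f14.pkl","rb"))
E
```

```text
{0.0315: (array([0.54671, 0.09921]), 56, np.float64(0.00029)), None: (array([0.54592, 0.09666, 0.02916]), 56, np.float64(4e-05))} [array([0.39, 0.14, 0.  ]), array([0.65, 0.13, 0.  ])]
dot 95 [242.7 196.5] [0.5456 0.0749 0.2593] [ 2.73 -0.5  -0.  ]
dot 285 [ 48.9 250.6] [0.6578 0.0721 0.2593] [ -0.41 -11.27  -0.  ]
dot 24 [ 97.9 236. ] [0.6284 0.0723 0.2593] [ 0.46 -8.47 -0.  ]
dot 1015 [186.9 252.9] [0.5859 0.097  0.2593] [-0.6  -3.66 -0.  ]
dot 1022 [321.2 253.2] [0.5142 0.1203 0.2593] [-0.63  3.88  0.  ]
dot 5 [234. 236.] [0.5574 0.0953 0.2593] [ 0.43 -1.   -0.  ]
dot 63 [126. 243.] [0.6157 0.0809 0.2593] [ 0.02 -6.99 -0.  ]
dot 98 [391.5 243. ] [0.4756 0.1259 0.2593] [0.01 7.73 0.  ]
dot 13 [447.4 248.7] [0.4469 0.1387 0.2593] [-0.33 10.84  0.  ]
dot 9 [238.  252.8] [0.5586 0.1058 0.2593] [-0.6 -0.8 -0. ]
dot 35 [509.5 267.8] [0.4159 0.161  0.2593] [-1.51 14.48  0.  ]
dot 283 [347.8 293.9] [0.5059 0.1508 0.2593] [-3.28  5.59  0.  ]
dot 9 [  0.7 270.3] [0.689  0.0749 0.2593] [ -1.63 -14.15  -0.  ]
dot 164 [159.8 297.5] [0.6116 0.1194 0.2593] [-3.51 -5.43 -0.  ]
dot 14 [ 22.8 293.9] [0.6852 0.0924 0.2593] [ -3.18 -13.26  -0.  ]
[[252.16930779 243.07565994]]
170 None
176 None
182 (np.int64(243), np.int64(265), 17)
188 (np.int64(228), np.int64(281), 54)
194 (np.int64(220), np.int64(290), 70)
200 (np.int64(213), np.int64(296), 84)
206 (np.int64(209), np.int64(300), 91)
212 (np.int64(206), np.int64(304), 98)
218 (np.int64(203), np.int64(306), 102)
224 (np.int64(201), np.int64(308), 107)
230 (np.int64(200), np.int64(310), 87)
236 (np.int64(182), np.int64(327), 105)
```

```bash
cat > n.py <<'E'
from h import *
def nutpos(f,st,dz):
    """held nut: silhouette on the camera side is the foot edge of the skirt (dz below flange top)"""
    P=cloud(f); y=np.degrees(st["ee_rot"][2]); e=st["eef_pos"]; zf=e[2]-.1817-dz
    up=((P[...,2]>zf-.012)*255).astype(np.uint8)
    return [radial(f,e[:2],zf,.024,.04,-1,ang=(y-w,y+w),rfix=rf,chan=up) for rf in (.0315,None) for w in (40,55,65)]
E
python3 - <<'E'
from n import *
import pickle
f,st=pickle.load(open("f15.pkl","rb"))
b=radial(f,(.5296,.042),.11,.019,.0245,1)[0]
for dz in (.0173,.0193,.0213):
    for o in nutpos(f,st,dz): print(dz,o,tooloff(st,o[0]),"move",tooloff(st,b)-tooloff(st,o[0]))
zf=st["eef_pos"][2]-.1817
p=onplane(f,[(242.7,196.5)],zf-.001)[0]; y=np.radians(25.5-120)
print("from dot",tooloff(st,p[:2]-.0271*np.array([np.cos(y),np.sin(y)])))
E
```

```text
0.0173 (array([0.54743, 0.10147]), 41, np.float64(0.0001)) [0.15 0.14 0.  ] move [ 6.23 -0.12  0.  ]
0.0173 (array([0.54743, 0.10149]), 56, np.float64(0.00011)) [0.15 0.14 0.  ] move [ 6.23 -0.12  0.  ]
0.0173 (array([0.54743, 0.10151]), 65, np.float64(0.0001)) [0.15 0.14 0.  ] move [ 6.23 -0.12  0.  ]
0.0173 (array([0.54713, 0.10044, 0.03053]), 41, np.float64(5e-05)) [0.26 0.13 0.  ] move [ 6.12 -0.11  0.  ]
0.0173 (array([0.54714, 0.10061, 0.03069]), 56, np.float64(8e-05)) [0.24 0.14 0.  ] move [ 6.14 -0.12  0.  ]
0.0173 (array([0.54718, 0.10072, 0.0308 ]), 65, np.float64(1e-05)) [0.23 0.14 0.  ] move [ 6.15 -0.12  0.  ]
0.0193 (array([0.54761, 0.10194]), 41, np.float64(9e-05)) [0.1  0.13 0.  ] move [ 6.28 -0.11  0.  ]
0.0193 (array([0.54754, 0.10195]), 56, np.float64(0.0001)) [0.1  0.14 0.  ] move [ 6.28 -0.12  0.  ]
0.0193 (array([0.54754, 0.10197]), 65, np.float64(0.00011)) [0.1  0.14 0.  ] move [ 6.28 -0.12  0.  ]
0.0193 (array([0.54755, 0.10177, 0.03135]), 41, np.float64(2e-05)) [0.12 0.14 0.  ] move [ 6.26 -0.12  0.  ]
0.0193 (array([0.54741, 0.10146, 0.03104]), 56, np.float64(0.0001)) [0.15 0.14 0.  ] move [ 6.23 -0.12  0.  ]
0.0193 (array([0.54745, 0.10158, 0.03115]), 65, np.float64(8e-05)) [0.14 0.14 0.  ] move [ 6.24 -0.12  0.  ]
0.0213 (array([0.54772, 0.10244]), 41, np.float64(0.0001)) [0.05 0.14 0.  ] move [ 6.33 -0.12  0.  ]
0.0213 (array([0.54772, 0.10243]), 56, np.float64(9e-05)) [0.05 0.14 0.  ] move [ 6.33 -0.12  0.  ]
0.0213 (array([0.5477 , 0.10244]), 65, np.float64(0.0001)) [0.05 0.14 0.  ] move [ 6.33 -0.12  0.  ]
0.0213 (array([0.5476 , 0.10203, 0.0311 ]), 41, np.float64(9e-05)) [0.09 0.14 0.  ] move [ 6.29 -0.12  0.  ]
0.0213 (array([0.54768, 0.10229, 0.03139]), 56, np.float64(9e-05)) [0.06 0.14 0.  ] move [ 6.32 -0.12  0.  ]
0.0213 (array([0.54772, 0.10242, 0.03148]), 65, np.float64(0.0001)) [0.05 0.14 0.  ] move [ 6.33 -0.12  0.  ]
from dot [0.06 0.12 0.  ]
```

Call:
send_rows(motion=[{"offset":[3,-0.12,0],"turn":0},{"offset":[6.28,-0.12,0],"turn":0},{"offset":[6.28,-0.12,2],"turn":0},{"offset":[6.28,-0.12,6],"turn":0},{"offset":[6.28,-0.12,10],"turn":0},{"offset":[6.28,-0.12,12.3],"turn":0},{"offset":[6.28,-0.12,13.0],"turn":0},{"offset":[6.28,-0.12,13.0],"turn":0}])

```text
t: 26.6
eef_pos: [0.5314, 0.0424, 0.3107]
ee_rot: [3.141, -0.001, -1.881]
force: [-0.7, 0.2, -1.1]
width: 0.0427
```

Call:
send_rows(motion=[{"offset":[0,0,0.2],"turn":0},{"offset":[0,0,0.4],"turn":0},{"offset":[0,0,0.4],"turn":0}])

```text
t: 26.9
eef_pos: [0.5317, 0.0431, 0.3077]
ee_rot: [-3.14, 0.001, -1.88]
force: [0.1, -0.4, -0.7]
width: 0.0427
```

Call:
send_rows(motion=[{"offset":[0,0,0.15],"turn":0},{"offset":[0,0,0.3],"turn":0},{"offset":[0,0,0.3],"turn":0}])

```text
t: 27.2
eef_pos: [0.5318, 0.0433, 0.3044]
ee_rot: [-3.141, 0.001, -1.879]
force: [-1.5, 1.0, 3.3]
width: 0.0429
```

Call:
send_rows(motion=[{"offset":[0,0,0.1],"turn":0},{"offset":[0,0,0.1],"turn":0}])

```text
t: 27.4
eef_pos: [0.5318, 0.0433, 0.3041]
ee_rot: [-3.14, 0.001, -1.879]
force: [-3.9, 1.5, 9.6]
width: 0.0429
```

Run:
```python
from h import *
st=get_state(); print(st["t"],st["eef_pos"],st["force"],st["moment"],st["q"][[0,5]])
g=grab_frame("scene"); cv2.imwrite("pics/s16.png",g["frame"])
```

```text
27.4 [0.53180769 0.04331759 0.30406641] [-3.91512073  1.53133964  9.55378682] [ 0.57805976  1.38924066 -0.00225397] [ 0.44911363 -0.75772754]
```

Call:
send_rows(motion=[{"offset":[0,0,0.05],"turn":8},{"offset":[0,0,0.1],"turn":16},{"offset":[0,0,0.15],"turn":24},{"offset":[0,0,0.2],"turn":32},{"offset":[0,0,0.25],"turn":40},{"offset":[0,0,0.25],"turn":40}])

```text
t: 28.05
eef_pos: [0.5321, 0.0431, 0.3015]
ee_rot: [-3.14, 0.002, -2.582]
force: [-0.6, -0.5, 8.1]
width: 0.0429
```

Run:
```python
from h import *
st=get_state(); print(st["t"],st["eef_pos"],st["ee_rot"],st["force"],st["moment"],st["width"])
```

```text
28.05 [0.53213969 0.04308883 0.30147621] [-3.14048201e+00  1.69471432e-03 -2.58245233e+00] [-0.55963056 -0.53165525  8.07229383] [-0.28949063  0.33154497 -0.17528702] 0.042926099762303244
```

Call:
send_rows(motion=[{"offset":[0,0,0.05],"turn":8},{"offset":[0,0,0.1],"turn":16},{"offset":[0,0,0.15],"turn":24},{"offset":[0,0,0.2],"turn":32},{"offset":[0,0,0.2],"turn":32}])

```text
t: 28.55
eef_pos: [0.5325, 0.0427, 0.3004]
ee_rot: [-3.141, 0.003, -3.14]
force: [-0.7, -3.7, 12.2]
width: 0.0427
```

Run:
```python
from h import *
st=get_state(); print(st["t"],st["eef_pos"],st["ee_rot"],st["force"],st["moment"],st["width"],st["q"][5])
```

```text
28.55 [0.53253021 0.04269263 0.30039843] [-3.14057951  0.00322478 -3.14009834] [-0.6722853  -3.7161922  12.17892207] [-1.76288889  0.13990171 -0.08760428] 0.042686664232426265 -2.019249888151472
```

Call:
send_rows(motion=[{"offset":[0,0,0],"turn":7},{"offset":[0,0,0],"turn":14},{"offset":[0,0,0],"turn":20},{"offset":[0,0,0],"turn":20}])

```text
t: 28.95
eef_pos: [0.5325, 0.0422, 0.3004]
ee_rot: [-3.141, 0.003, 2.795]
force: [0.9, -7.8, 12.9]
width: 0.0429
```

Run:
```python
from h import *
st=get_state(); print(st["t"],st["eef_pos"],st["ee_rot"],st["force"],st["moment"],st["width"],st["q"][5])
```

```text
28.95 [0.53249884 0.04224263 0.30035518] [-3.14085692  0.00341538  2.79535898] [ 0.91302792 -7.82113037 12.93736254] [-2.83713422 -0.16708591 -0.11670389] 0.04292585717609308 -2.36695470718286
```

Call:
send_rows(motion=[{"offset":[-0.03,-0.08,0],"turn":6},{"offset":[-0.03,-0.1,0],"turn":12},{"offset":[-0.03,-0.1,0],"turn":16},{"offset":[-0.03,-0.1,0],"turn":16}], squeeze=60)

```text
t: 29.35
eef_pos: [0.5325, 0.0413, 0.3002]
ee_rot: [3.141, 0.003, 2.517]
force: [0.1, -5.8, 11.6]
width: 0.0426
```

Run:
```python
from h import *
st=get_state(); print(st["t"],st["eef_pos"],st["ee_rot"],st["force"],st["moment"],st["width"],st["q"][5])
```

```text
29.35 [0.53245498 0.04130596 0.30021874] [3.1410754  0.00342749 2.51733099] [ 0.10206201 -5.84287015 11.64641647] [-2.36491085 -0.21960174 -0.14643828] 0.04263357915036432 -2.643096981162939
```

Call:
send_rows(motion=[{"offset":[-0.02,-0.05,0],"turn":7},{"offset":[-0.03,-0.07,0],"turn":14},{"offset":[-0.03,-0.07,0],"turn":14}])

```text
t: 29.65
eef_pos: [0.5322, 0.0413, 0.3002]
ee_rot: [3.14, 0.003, 2.274]
force: [-0.4, -4.7, 8.9]
width: 0.0428
```

Run:
```python
from h import *
st=get_state(); print(st["t"],st["eef_pos"],st["ee_rot"],st["force"],st["moment"],st["width"],st["q"][5])
```

```text
29.65 [0.53215611 0.0412989  0.30016792] [3.14005442e+00 2.88986391e-03 2.27420860e+00] [-0.39699446 -4.69699039  8.87616535] [-1.75419339 -0.27007043  0.03972475] 0.0427649985395234 -2.8860430999534237
```

Call:
send_rows(motion=[{"offset":[0,0,0],"turn":0},{"offset":[0,0,0],"turn":0},{"offset":[0,0,0],"turn":0},{"offset":[0,0,-5],"turn":0},{"offset":[0,0,-10],"turn":0},{"offset":[0,0,-14.2],"turn":0},{"offset":[-3.5,0,-14.2],"turn":0},{"offset":[-7,0,-14.2],"turn":0}], hand=0.6)

```text
t: 30.45
eef_pos: [0.5769, -0.0121, 0.4425]
ee_rot: [3.138, 0.001, 2.276]
force: [0.0, 0.5, -0.3]
width: 0.0701
```

Call:
send_rows(motion=[{"offset":[0,0,0],"turn":0},{"offset":[0,0,0],"turn":0}])

```text
t: 30.65
eef_pos: [0.5767, -0.0126, 0.4394]
ee_rot: [-3.14, -0.001, 2.273]
force: [-0.7, -0.8, -0.5]
width: 0.0702
```

```bash
cat >> n.py <<'E'
def seated(f,b=(.5296,.0419)):
    P=cloud(f); d=np.hypot(P[...,0]-b[0],P[...,1]-b[1]); v=f["frame"].mean(2)
    def plane(m):
        q=P[m]; q=q[~np.isnan(q[:,0])]; A=np.c_[q[:,:2]-b,np.ones(len(q))]
        k=np.linalg.lstsq(A,q[:,2],rcond=None)[0]; g=abs(q[:,2]-A@k)<.002; k=np.linalg.lstsq(A[g],q[g,2],rcond=None)[0]; return len(q),k.round(4)
    top=(d<.021)&(d>.0155)&(P[...,2]>.115); print("neck top",plane(top))
    fl=(d<.031)&(d>.025)&(P[...,2]>.105)&(P[...,2]<.13); print("flange",plane(fl))
    zt=float(plane(top)[1][2]); zf=zt-.014
    up=((P[...,2]>zt-.005)*255).astype(np.uint8); up[(d>.024)]=0; n=radial(f,b,zt,.018,.026,-1,chan=up); print("neck circle",n)
    vv,u=np.mgrid[:384,:512]; W=onplane(f,np.c_[u.ravel(),vv.ravel()],zf).reshape(384,512,3); dd=np.hypot(W[...,0]-n[0][0],W[...,1]-n[0][1])
    m=(dd<.030)&(dd>.0235)&(v>130)&(P[...,2]>zf-.008)
    nn,l,s,ce=cv2.connectedComponentsWithStats(m.astype(np.uint8))
    for i in range(1,nn):
        if s[i,4]>=6:
            p=onplane(f,[ce[i]],zf)[0][:2]-n[0][:2]; a=np.degrees(np.arctan2(p[1],p[0])); print("dot",s[i,4],ce[i].round(1),"r",np.hypot(*p).round(4),"az",a.round(1),"mod120",(a%120).round(1))
E
python3 - <<'E'
from n import *
import pickle
f=grab_frame("wrist"); st=get_state(); pickle.dump((f,st),open("f17.pkl","wb"))
print(st["t"],st["eef_pos"],st["ee_rot"],st["width"]); seated(f)
E
```

```text
30.7 [ 0.57643528 -0.01217183  0.43963832] [-3.14051609e+00 -8.12153990e-04  2.27334289e+00] 0.07018396850743822
neck top (875, array([0.0214, 0.0116, 0.1316]))
flange (1275, array([0.0221, 0.0061, 0.1177]))
neck circle (array([0.5305 , 0.04258, 0.02216]), 180, np.float64(0.00024))
dot 41 [248.   71.8] r 0.0269 az 144.2 mod120 24.2
dot 20 [283.7 111.1] r 0.0268 az 24.1 mod120 24.1
dot 12 [234.4 123.2] r 0.0266 az -96.4 mod120 23.6
```

Run:
```python
from n import *
import pickle
for i in (2,3,4,5,6,7,8,9,10,11,12,13,14,15,17):
    f,st=pickle.load(open(f"f{i}.pkl","rb"))
    Rm=R.from_euler("xyz",st["ee_rot"]).as_matrix(); M=f["cam_to_world"]
    rc=R.from_matrix(Rm.T@M[:3,:3]).as_rotvec(degrees=True)
    print(i,((Rm.T@(M[:3,3]-st["eef_pos"]))*1000).round(2),rc.round(2),"z-tilt deg",np.degrees(st["ee_rot"][2]).round(1))
f,st=pickle.load(open("f17.pkl","rb"))
P=cloud(f)
# clamp/collar & arm from this view: arm azimuth estimate vs barrel
c=np.array([.5296,.0419]); d=P[...,:2]-c; rr=np.hypot(d[...,0],d[...,1])
m=(rr>.036)&(rr<.07)&(P[...,2]>.06)&(P[...,2]<.1)&(d[...,0]>0); q=d[m].mean(0); print("arm az",np.degrees(np.arctan2(q[1],q[0])),m.sum())
v=f["frame"].mean(2); m=(rr<.045)&(rr>.0)&(v>130)&(P[...,2]<.1)&(P[...,2]>.06)
n,l,s,ce=cv2.connectedComponentsWithStats(m.astype(np.uint8))
for i in range(1,n):
    if s[i,4]>3: p=np.nanmean(P[l==i],0); print("white",s[i,4],ce[i].round(),p.round(4),"r",np.hypot(*(p[:2]-c)).round(4),"az",np.degrees(np.arctan2(*(p[:2]-c)[::-1])).round(1))
```

```text
2 [81.93  1.06 19.56] [117.6  117.82  18.14] z-tilt deg -89.9
3 [81.24 -0.77 19.09] [117.72 117.71  18.3 ] z-tilt deg -29.0
4 [80.79 -0.13 17.68] [117.74 117.84  18.36] z-tilt deg -28.9
5 [81.49 -1.43 20.31] [117.66 117.67  18.32] z-tilt deg -2.1
6 [82.32 -1.15 17.15] [117.82 117.83  18.32] z-tilt deg -2.1
7 [83.89 -1.44 20.69] [117.6  117.75  18.28] z-tilt deg -2.2
8 [81.86  0.49 19.01] [117.59 117.87  18.33] z-tilt deg -28.9
9 [ 8.07e+01 -4.00e-02  1.84e+01] [117.7  117.8   18.35] z-tilt deg -28.8
10 [81.08 -0.76 18.67] [117.77 117.73  18.33] z-tilt deg -28.8
11 [82.34  1.16 20.19] [117.54 117.83  18.1 ] z-tilt deg -90.1
12 [81.05 -0.84 18.94] [117.75 117.71  18.31] z-tilt deg -29.2
13 [ 8.076e+01 -7.000e-02  1.826e+01] [117.71 117.81  18.36] z-tilt deg -29.1
14 [81.86  0.92 19.51] [117.55 117.83  18.23] z-tilt deg -61.2
15 [81.71  0.88 19.17] [117.72 117.79  18.13] z-tilt deg -107.7
17 [ 8.279e+01 -3.000e-02  1.921e+01] [117.77 117.94  18.28] z-tilt deg 130.3
arm az 14.426531580725795 369
white 9 [218.  99.] [0.5003 0.0195 0.0822] r 0.0369 az -142.6
```

Call:
send_rows(motion=[{"offset":[2,0,0],"turn":-8},{"offset":[4,0,0],"turn":-16},{"offset":[6,0,0],"turn":-24},{"offset":[7,0.05,0],"turn":-32},{"offset":[7,0.05,0],"turn":-40},{"offset":[7,0.05,0],"turn":-48},{"offset":[7,0.05,0],"turn":-56},{"offset":[7,0.05,0],"turn":-64}])

```text
t: 31.5
eef_pos: [0.531, 0.0423, 0.4404]
ee_rot: [3.141, 0.0, -2.885]
force: [0.2, -0.3, -0.2]
width: 0.07
```

Call:
send_rows(motion=[{"offset":[0,0,0],"turn":-8},{"offset":[0,0,0],"turn":-16},{"offset":[0,0,0],"turn":-24},{"offset":[0,0,0],"turn":-32},{"offset":[0,0,0],"turn":-40},{"offset":[0,0,0],"turn":-48},{"offset":[0,0,0],"turn":-56},{"offset":[0,0,0],"turn":-56}])

```text
t: 32.3
eef_pos: [0.5311, 0.0422, 0.4404]
ee_rot: [3.141, 0.0, -1.911]
force: [0.2, -0.5, -0.4]
width: 0.0703
```

Run:
```python
from h import *
st=get_state(); print(st["t"],st["eef_pos"],st["ee_rot"],st["force"],st["moment"],st["width"],st["q"][5]); print(tooloff(st,(.5315,.0414),.301))
```

```text
32.3 [0.53111466 0.0422204  0.44036543] [ 3.14147883e+00  1.64941173e-04 -1.91146625e+00] [ 0.15645211 -0.52363199 -0.41674139] [ 0.02984962  0.01924564 -0.0272627 ] 0.07027845798209165 -0.788105830959396
[ 0.07 -0.07 13.94]
```

Call:
send_rows(motion=[{"offset":[0.07,-0.07,5],"turn":0},{"offset":[0.07,-0.07,10],"turn":0},{"offset":[0.07,-0.07,13],"turn":0},{"offset":[0.07,-0.07,13.9],"turn":0},{"offset":[0.07,-0.07,13.9],"turn":0}])

```text
t: 32.8
eef_pos: [0.5319, 0.041, 0.3007]
ee_rot: [3.14, -0.002, -1.916]
force: [0.6, 0.2, 0.8]
width: 0.0704
```

Call:
send_rows(motion=[{"offset":[0,0,0],"turn":0},{"offset":[0,0,0],"turn":0},{"offset":[0,0,0],"turn":0},{"offset":[0,0,0],"turn":0},{"offset":[0,0,0],"turn":0},{"offset":[0,0,0],"turn":0}], hand=-1, squeeze=60)

```text
t: 33.4
eef_pos: [0.5314, 0.0411, 0.3023]
ee_rot: [3.141, 0.001, -1.915]
force: [-7.2, 4.3, 8.9]
width: 0.0418
```

Call:
send_rows(motion=[{"offset":[0,0,-0.15],"turn":0},{"offset":[0,0,-0.3],"turn":0},{"offset":[0,0,-0.3],"turn":0}])

```text
t: 33.7
eef_pos: [0.5315, 0.041, 0.3026]
ee_rot: [3.139, 0.0, -1.916]
force: [1.0, 4.9, -16.7]
width: 0.0417
```

Run:
```python
from h import *
st=get_state(); print(st["t"],st["eef_pos"],st["ee_rot"],st["force"],st["moment"],st["width"],st["q"][5])
```

```text
33.7 [0.53147642 0.04101033 0.30263637] [ 3.13916677e+00  4.52442689e-05 -1.91564462e+00] [  1.03015508   4.92523197 -16.71018693] [ 1.87109505 -0.63230473 -0.00484206] 0.04171892250316268 -0.7878701646604049
```

Call:
send_rows(motion=[{"offset":[0,0,0.2],"turn":0},{"offset":[0,0,0.2],"turn":5},{"offset":[0,0,0.2],"turn":10},{"offset":[0,0,0.2],"turn":10}])

```text
t: 34.1
eef_pos: [0.5312, 0.0405, 0.3026]
ee_rot: [3.14, -0.003, -2.09]
force: [-5.2, 0.7, -0.2]
width: 0.0421
```

Run:
```python
from h import *
st=get_state(); print(st["t"],st["eef_pos"],st["ee_rot"],st["force"],st["moment"],st["width"],st["q"][5])
```

```text
34.1 [0.53117109 0.04048505 0.30255071] [ 3.14012973e+00 -2.53820076e-03 -2.08996259e+00] [-5.15457652  0.69343603 -0.22605861] [0.09003351 1.7058529  0.64823589] 0.04213527798503105 -0.9638443682336244
```

Call:
send_rows(motion=[{"offset":[0,0,0],"turn":6},{"offset":[0,0,0],"turn":12},{"offset":[0,0,0],"turn":18},{"offset":[0,0,0],"turn":18}])

```text
t: 34.5
eef_pos: [0.5308, 0.0401, 0.3028]
ee_rot: [3.141, -0.004, -2.404]
force: [-10.1, -0.9, 6.4]
width: 0.0422
```

Run:
```python
from h import *
st=get_state(); print(st["t"],st["eef_pos"],st["ee_rot"],st["force"],st["moment"],st["width"],st["q"][5])
```

```text
34.5 [0.53076039 0.04011281 0.30275246] [ 3.1410004  -0.00445424 -2.40430122] [-10.05165024  -0.92049589   6.43383407] [-0.31232016  3.15065619  0.98215542] 0.042153378636648475 -1.278413994060058
```

Call:
send_rows(motion=[{"offset":[0,0,0],"turn":0},{"offset":[0,0,0],"turn":0},{"offset":[0,0,0],"turn":0},{"offset":[0,0,-5],"turn":0},{"offset":[0,0,-10],"turn":0},{"offset":[0,0,-15],"turn":0},{"offset":[0,0,-19.3],"turn":0},{"offset":[0,0,-19.3],"turn":0}], hand=0.6)

```text
t: 35.3
eef_pos: [0.5331, 0.0404, 0.5029]
ee_rot: [-3.136, 0.01, -2.403]
force: [-0.5, -0.2, -0.8]
width: 0.0702
```

Call:
send_rows(motion=[{"offset":[-3.5,0,0],"turn":0},{"offset":[-7,0,0],"turn":0},{"offset":[-7,0,0],"turn":0},{"offset":[-7,0,0],"turn":0}])

```text
t: 35.7
eef_pos: [0.5845, 0.0883, 0.4947]
ee_rot: [3.142, -0.001, -2.403]
force: [-0.2, 0.4, -0.3]
width: 0.0703
```

Run:
```python
from n import *
import pickle
f=grab_frame("wrist"); st=get_state(); pickle.dump((f,st),open("f18.pkl","wb"))
print(st["t"],st["eef_pos"],st["ee_rot"],st["width"]); seated(f)
```

```text
35.75 [0.58402335 0.08780923 0.49508208] [-3.14152496e+00 -6.06915516e-04 -2.40325441e+00] 0.07001934546159405
neck top (600, array([ 0.1003, -0.0271,  0.1328]))
flange (931, array([ 0.1053, -0.029 ,  0.1188]))
neck circle (array([0.52768, 0.04235, 0.02204]), 180, np.float64(0.00023))
dot 27 [242.6  76.3] r 0.0271 az -103.9 mod120 16.1
dot 15 [281.3  98.4] r 0.0258 az 133.2 mod120 13.2
dot 19 [244.2 121.9] r 0.0278 az 12.3 mod120 12.3
```

Call:
send_rows(motion=[{"offset":[4,0.25,0],"turn":7.5},{"offset":[7.24,0.25,0],"turn":15},{"offset":[7.24,0.25,0],"turn":23},{"offset":[7.24,0.25,0],"turn":31},{"offset":[7.24,0.25,0],"turn":39},{"offset":[7.24,0.25,0],"turn":47},{"offset":[7.24,0.25,0],"turn":55},{"offset":[7.24,0.25,0],"turn":62}])

```text
t: 36.55
eef_pos: [0.528, 0.0402, 0.496]
ee_rot: [3.141, 0.001, 2.792]
force: [0.5, -0.5, 0.4]
width: 0.0704
```

Call:
send_rows(motion=[{"offset":[0,0,5],"turn":0},{"offset":[0,0,10],"turn":0},{"offset":[0,0,15],"turn":0},{"offset":[0,0,18.2],"turn":0},{"offset":[0,0,19.0],"turn":0},{"offset":[0,0,19.0],"turn":0}])

```text
t: 37.15
eef_pos: [0.5285, 0.0406, 0.3054]
ee_rot: [-3.14, -0.001, 2.798]
force: [0.5, -0.2, 0.5]
width: 0.0697
```

Call:
send_rows(motion=[{"offset":[0,0,0],"turn":0},{"offset":[0,0,0],"turn":0},{"offset":[0,0,0],"turn":0},{"offset":[0,0,0],"turn":0},{"offset":[0,0,0],"turn":0}], hand=-1, squeeze=60)

```text
t: 37.65
eef_pos: [0.529, 0.0411, 0.3063]
ee_rot: [3.141, 0.001, 2.798]
force: [-0.4, 0.8, 5.0]
width: 0.0413
```

Call:
send_rows(motion=[{"offset":[0,0,-0.05],"turn":-7},{"offset":[0,0,-0.1],"turn":-14},{"offset":[0,0,-0.15],"turn":-21},{"offset":[0,0,-0.15],"turn":-21}])

```text
t: 38.05
eef_pos: [0.5275, 0.0402, 0.3069]
ee_rot: [-3.14, -0.003, -3.115]
force: [-5.8, -2.0, 6.7]
width: 0.0411
```

Run:
```python
from h import *
st=get_state(); print(st["t"],st["eef_pos"],st["ee_rot"],st["force"],st["moment"],st["width"],st["q"][5])
```

```text
38.05 [0.52748295 0.04021729 0.30686844] [-3.14032784 -0.00321422 -3.11548642] [-5.79974224 -1.99481105  6.72219618] [-0.68351302  2.13158609 -0.02010345] 0.04108087550349573 -1.9916146876034806
```

Call:
send_rows(motion=[{"offset":[0,0,-0.1],"turn":-8},{"offset":[0,0,-0.2],"turn":-16},{"offset":[0,0,-0.3],"turn":-24},{"offset":[0,0,-0.35],"turn":-32},{"offset":[0,0,-0.4],"turn":-40},{"offset":[0,0,-0.5],"turn":-48},{"offset":[0,0,-0.5],"turn":-56},{"offset":[0,0,-0.5],"turn":-62}])

```text
t: 38.85
eef_pos: [0.5283, 0.0399, 0.3124]
ee_rot: [3.141, -0.002, -2.032]
force: [-7.0, -0.0, 11.7]
width: 0.0412
```

Run:
```python
from h import *
st=get_state(); print(st["t"],st["eef_pos"],st["ee_rot"],st["force"],st["moment"],st["width"],st["q"][5])
```

```text
38.85 [0.52830148 0.03992797 0.31237475] [ 3.14137841e+00 -2.32669220e-03 -2.03175162e+00] [-7.00074537e+00 -9.90091750e-04  1.17151560e+01] [-0.13765213  2.69820122 -0.27340279] 0.04118098796345186 -0.9082668421343927
```

Call:
send_rows(motion=[{"offset":[0,0,-0.2],"turn":0},{"offset":[0,0,-0.5],"turn":0},{"offset":[0,0,-0.5],"turn":0}])

```text
t: 39.15
eef_pos: [0.5287, 0.0411, 0.3172]
ee_rot: [-3.141, 0.0, -2.039]
force: [-0.6, -1.0, -1.6]
width: 0.0413
```

Run:
```python
from h import *
st=get_state(); print(st["t"],st["eef_pos"],st["ee_rot"],st["force"],st["moment"],st["width"],st["q"][5])
```

```text
39.15 [0.52871501 0.04109128 0.31717005] [-3.14147421e+00  4.31325708e-04 -2.03875162e+00] [-0.61888846 -1.03475197 -1.64517187] [-0.24907594  0.15013686  0.00993388] 0.04129830668749087 -0.9153927326473349
```

Call:
send_rows(motion=[{"offset":[0,0,-4],"turn":0},{"offset":[0,0,-8],"turn":0},{"offset":[0,0,-12.4],"turn":0},{"offset":[-3.5,0,-12.4],"turn":0},{"offset":[-6.4,0,-12.4],"turn":0},{"offset":[-6.4,0,-12.4],"turn":0},{"offset":[-6.4,0,-12.4],"turn":0}])

```text
t: 39.85
eef_pos: [0.5575, 0.0989, 0.4405]
ee_rot: [3.141, -0.0, -2.037]
force: [-0.5, -0.6, -1.2]
width: 0.0414
```

```bash
cat > m.py <<'E'
from n import *
import pickle,sys
f=grab_frame("wrist"); st=get_state(); pickle.dump((f,st),open(sys.argv[1],"wb"))
print(st["t"],st["eef_pos"],st["ee_rot"],st["width"],st["q"][5])
hsv=cv2.cvtColor(f["frame"],cv2.COLOR_BGR2HSV); P=cloud(f)
b=radial(f,(.5296,.0419),.11,.019,.0245,1); print("barrel",b,"spacer",radial(f,(.5296,.0419),.112,.0145,.0195,-1,chan=hsv[...,1]))
m=(hsv[...,0]>105)&(hsv[...,0]<125)&(hsv[...,1]>120)&(np.hypot(P[...,0]-.5296,P[...,1]-.042)<.0195)&(P[...,2]>.09)
A=np.c_[P[m][:,:2]-[.5296,.042],np.ones(m.sum())];print("spacer plane",m.sum(),np.linalg.lstsq(A,P[m][:,2],rcond=None)[0].round(4))
y=np.radians(st["ee_rot"][2]); e=st["eef_pos"]; d=P-e; tx=d[...,:2]@[np.cos(y),np.sin(y)]; ty=d[...,:2]@[np.sin(y),-np.cos(y)]
fl=(np.hypot(tx,ty)<.031)&(np.hypot(tx,ty)>.0235)&(tx>.004)&(abs(d[...,2]+.182)<.008)
A=np.c_[tx[fl],ty[fl],np.ones(fl.sum())]; z=d[...,2][fl]; k=np.linalg.lstsq(A,z,rcond=None)[0]; g=abs(z-A@k)<.002; k=np.linalg.lstsq(A[g],z[g],rcond=None)[0]; print("flange slope tx,ty, z",k.round(4),g.sum())
D=-(k[2]+.1817)
for dz in (.0193,.0193+D):
    for o in nutpos(f,st,dz)[1:5:3]: print("nut",o,tooloff(st,o[0]),"move",tooloff(st,b[0])-tooloff(st,o[0]))
zf=e[2]+k[2]
n,l,s,ce=cv2.connectedComponentsWithStats(((hsv[...,2]>110)&fl).astype(np.uint8))
for i in range(1,n):
    if s[i,4]>8:
        p=onplane(f,[ce[i]],zf)[0][:2]-nutpos(f,st,.0193)[1][0]; print("dot",s[i,4],np.hypot(*p).round(4),(np.degrees(np.arctan2(p[1],p[0]))%120).round(1))
cv2.imwrite("pics/"+sys.argv[1]+".png",f["frame"])
E
python3 m.py f19.pkl
```

```text
39.9 [0.55728027 0.09834822 0.44053581] [ 3.14114233e+00 -3.63187241e-04 -2.03699006e+00] 0.04172418492966445 -0.9865308568769853
barrel (array([0.52966, 0.04177, 0.02141]), 180, np.float64(0.00019)) spacer (array([0.52851, 0.04327, 0.0178 ]), 180, np.float64(0.0001))
spacer plane 642 [0.0012 0.0034 0.1129]
flange slope tx,ty, z [ 0.0231 -0.0895 -0.1871] 421
nut (array([0.55714, 0.10034]), 55, np.float64(0.00012)) [-0.17  0.1  -0.  ] move [ 6.47 -0.18  0.  ]
nut (array([0.55638, 0.09887, 0.03009]), 55, np.float64(9e-05)) [-0.01  0.1   0.  ] move [ 6.31 -0.18  0.  ]
nut (array([0.5577 , 0.10165]), 55, np.float64(0.0001)) [-0.31  0.11 -0.  ] move [ 6.61 -0.19  0.  ]
nut (array([0.55743, 0.10106, 0.03095]), 55, np.float64(8e-05)) [-0.25  0.11 -0.  ] move [ 6.55 -0.19  0.  ]
```

Call:
send_rows(motion=[{"offset":[-1,4.5,0],"turn":0},{"offset":[-2,9,3],"turn":0},{"offset":[-3,13,6],"turn":0},{"offset":[-3.36,15.9,10],"turn":0},{"offset":[-3.36,15.9,15],"turn":0},{"offset":[-3.36,15.9,19.5],"turn":0},{"offset":[-3.36,15.9,22.6],"turn":0},{"offset":[-3.36,15.9,23.2],"turn":0}])

```text
t: 40.7
eef_pos: [0.4299, 0.1989, 0.2072]
ee_rot: [3.141, -0.004, -2.037]
force: [-17.8, 0.4, 44.6]
width: 0.0417
```

Call:
send_rows(motion=[{"offset":[0,0,0],"turn":0},{"offset":[0,0,0],"turn":0},{"offset":[0,0,0],"turn":0},{"offset":[0,0,0],"turn":0},{"offset":[0,0,-4],"turn":0},{"offset":[-4,0,-7],"turn":0},{"offset":[-7.5,0,-9],"turn":0},{"offset":[-7.5,0,-9],"turn":0}], hand=0.6)

```text
t: 41.5
eef_pos: [0.4667, 0.2703, 0.3028]
ee_rot: [-3.138, 0.008, -2.035]
force: [-0.5, -1.1, -1.0]
width: 0.0704
```

Run:
```python
from n import *
import pickle
f=grab_frame("wrist"); st=get_state(); pickle.dump((f,st),open("f20.pkl","wb"))
print(st["t"],st["eef_pos"],st["ee_rot"],st["width"],st["q"])
P=cloud(f); c0=np.array([.43,.20]); hsv=cv2.cvtColor(f["frame"],cv2.COLOR_BGR2HSV)
m=(P[...,2]>.027)&(P[...,2]<.042)&(np.hypot(P[...,0]-c0[0],P[...,1]-c0[1])<.04)
k=circ(f,m,.0333,c0); print("neck",m.sum(),np.nanmedian(P[m],0),k)
q=P[m]; A=np.c_[q[:,:2]-k[0],np.ones(len(q))]; print("tilt",np.linalg.lstsq(A,q[:,2],rcond=None)[0].round(4))
m=(P[...,2]>.010)&(P[...,2]<.042)&(np.hypot(P[...,0]-k[0][0],P[...,1]-k[0][1])<.045); k2=circ(f,m,.0193,c0); print("flange",k2)
c=(k[0]+k2[0])/2; v,u=np.mgrid[:384,:512]; W=onplane(f,np.c_[u.ravel(),v.ravel()],.0193).reshape(384,512,3)
d=np.hypot(W[...,0]-c[0],W[...,1]-c[1]); m=(d<.0305)&(d>.0235)&(hsv[...,2]>130)&(P[...,2]>.012)
n,l,s,ce=cv2.connectedComponentsWithStats(m.astype(np.uint8)); D=[]
for i in range(1,n):
    if s[i,4]>=8: p=onplane(f,[ce[i]],.0193)[0][:2]; D.append(p); print("dot",s[i,4],np.hypot(*(p-c)).round(4),(np.degrees(np.arctan2(*(p-c)[::-1]))%120).round(1))
D=np.array(D); print("centroid",D.mean(0),"c",c,tooloff(st,c,.2015))
M=f["cam_to_world"]; tru=M[:3,3];
```

```text
41.55 [0.46514134 0.26824775 0.30060209] [-3.14043041  0.00396388 -2.0359647 ] 0.07016960968035504 [ 8.88496769e-01  2.25824513e-01 -4.35259900e-01  3.57174997e-04
 -9.05590759e-01 -1.35388732e+00]
neck 1948 [0.42815193 0.1981252  0.03419191] (array([0.42900743, 0.19973013]), np.float64(0.02207872900729617), np.float64(0.00044729459453165605), 201)
tilt [-0.0033  0.0001  0.0341]
flange (array([0.42905532, 0.19973247]), np.float64(0.03115544217825989), np.float64(0.00024374531156626348), 234)
dot 58 0.0268 91.1
dot 53 0.0272 90.8
dot 25 0.0276 90.2
centroid [0.4292474  0.19990533] c [0.42903138 0.1997313 ] [7.78 0.17 9.88]
```

Call:
send_rows(motion=[{"offset":[4,0,0],"turn":8},{"offset":[7.8,0,0],"turn":16},{"offset":[7.8,0,0],"turn":24},{"offset":[7.8,0,3],"turn":32},{"offset":[7.8,0,6],"turn":40},{"offset":[7.8,0,8.5],"turn":45},{"offset":[7.8,0,9.7],"turn":45},{"offset":[7.8,0,9.7],"turn":45}])

```text
t: 42.35
eef_pos: [0.428, 0.1954, 0.2]
ee_rot: [-3.139, -0.004, -2.823]
force: [0.8, -0.5, 0.2]
width: 0.07
```

Call:
send_rows(motion=[{"offset":[0,0,0],"turn":0},{"offset":[0,0,0],"turn":0},{"offset":[0,0,0],"turn":0},{"offset":[0,0,0],"turn":0},{"offset":[0,0,0],"turn":0},{"offset":[0,0,-3],"turn":0},{"offset":[0,0,-8],"turn":0},{"offset":[0,0,-13],"turn":0}], hand=-1, squeeze=50)

```text
t: 43.15
eef_pos: [0.4287, 0.1965, 0.333]
ee_rot: [-3.141, -0.002, -2.822]
force: [1.8, 2.1, -1.2]
width: 0.0424
```

Run:
```python
from h import *
st=get_state(); print(st["t"],st["eef_pos"],st["ee_rot"],st["force"],st["width"],st["q"])
y=np.radians(-108); b=np.array([.5306,.0406])-.064*np.array([np.cos(y),np.sin(y)]); print(b,tooloff(st,b,.44),np.degrees(st["ee_rot"][2])-(-108))
```

```text
43.15 [0.4286732  0.19647785 0.33299191] [-3.14053712e+00 -1.97653602e-03 -2.82216148e+00] [ 1.81802856  2.08609537 -1.15698035] 0.0424026666163302 [ 8.48609057e-01  8.49670710e-02 -5.24241956e-01 -1.05481886e-04
 -9.63826351e-01 -2.09991290e+00]
[0.55037709 0.10146762] [ -8.55 -12.85 -10.7 ] -53.69794183042896
```

Call:
send_rows(motion=[{"offset":[0,-1,-4],"turn":-5},{"offset":[-1.5,-2.5,-8.5],"turn":-13},{"offset":[-3,-5,-10.7],"turn":-21},{"offset":[-5,-8,-10.7],"turn":-29},{"offset":[-7,-11,-10.7],"turn":-37},{"offset":[-8.55,-12.85,-10.7],"turn":-45},{"offset":[-8.55,-12.85,-10.7],"turn":-53},{"offset":[-8.55,-12.85,-10.7],"turn":-53.7}])

```text
t: 43.95
eef_pos: [0.5509, 0.1011, 0.4381]
ee_rot: [3.14, -0.001, -1.884]
force: [0.2, 0.4, -0.3]
width: 0.0425
```

Call:
send_rows(motion=[{"offset":[0,0,0],"turn":0},{"offset":[0,0,0],"turn":0}])

```text
t: 44.15
eef_pos: [0.5502, 0.102, 0.439]
ee_rot: [3.142, 0.0, -1.887]
force: [-0.4, 0.8, -1.5]
width: 0.0428
```

```bash
python3 m.py f21.pkl
```

```text
44.2 [0.55020946 0.10205542 0.43903565] [-3.14149370e+00  2.24725410e-04 -1.88665203e+00] 0.042785544097928334 -0.8490424336396653
barrel (array([0.52959, 0.04173, 0.02139]), 180, np.float64(0.0002)) spacer (array([0.52853, 0.0432 , 0.0178 ]), 180, np.float64(0.00012))
spacer plane 648 [0.0036 0.006  0.1129]
flange slope tx,ty, z [-0.0232 -0.0518 -0.1811] 475
nut (array([0.5497 , 0.10415]), 55, np.float64(9e-05)) [-0.18  0.11  0.  ] move [ 6.55 -0.02 -0.  ]
nut (array([0.54955, 0.1038 , 0.03119]), 55, np.float64(4e-05)) [-0.15  0.12  0.  ] move [ 6.52 -0.03 -0.  ]
nut (array([0.54963, 0.10399]), 55, np.float64(0.0001)) [-0.17  0.12  0.  ] move [ 6.54 -0.03 -0.  ]
nut (array([0.54947, 0.1036 , 0.03111]), 55, np.float64(6e-05)) [-0.12  0.12  0.  ] move [ 6.49 -0.03 -0.  ]
```

Call:
send_rows(motion=[{"offset":[3.3,-0.03,0],"turn":0},{"offset":[6.53,-0.03,0],"turn":0},{"offset":[6.53,-0.03,3],"turn":0},{"offset":[6.53,-0.03,7],"turn":0},{"offset":[6.53,-0.03,11],"turn":0},{"offset":[6.53,-0.03,12.6],"turn":0},{"offset":[6.53,-0.03,13.0],"turn":0},{"offset":[6.53,-0.03,13.0],"turn":0}])

```text
t: 45.0
eef_pos: [0.5308, 0.0399, 0.309]
ee_rot: [3.141, -0.0, -1.885]
force: [0.2, -0.4, -1.3]
width: 0.0425
```

Call:
send_rows(motion=[{"offset":[0,0,0.2],"turn":0},{"offset":[0,0,0.4],"turn":0},{"offset":[0,0,0.4],"turn":0}])

```text
t: 45.3
eef_pos: [0.5308, 0.0397, 0.3055]
ee_rot: [-3.141, 0.001, -1.885]
force: [-0.9, 0.3, -0.9]
width: 0.043
```

Call:
send_rows(motion=[{"offset":[0,0,0.2],"turn":0},{"offset":[0,0,0.4],"turn":0},{"offset":[0,0,0.4],"turn":0}])

```text
t: 45.6
eef_pos: [0.5311, 0.0398, 0.3034]
ee_rot: [-3.139, 0.001, -1.884]
force: [-6.7, 1.1, 19.4]
width: 0.0425
```

```bash
cat > st.py <<'E'
from h import *
st=get_state(); print(st["t"],"pos",st["eef_pos"].round(4),"rot",st["ee_rot"].round(3),"F",st["force"].round(1),"M",st["moment"].round(2),st["width"].__round__(4),st["q"][5].round(2))
M=st["moment"]+np.cross([0,0,.175],st["force"]); print("moment at nut",M.round(2))
E
python3 st.py
```

```text
45.6 pos [0.5311 0.0398 0.3034] rot [-3.139e+00  1.000e-03 -1.884e+00] F [-6.7  1.1 19.4] M [ 0.81  2.99 -0.02] 0.0425 -0.76
moment at nut [ 0.62  1.81 -0.02]
```

Call:
send_rows(motion=[{"offset":[0,0,-1],"turn":0},{"offset":[0,0,-2.3],"turn":4},{"offset":[0,0.02,-2.3],"turn":12},{"offset":[0,0.03,-2.3],"turn":20},{"offset":[-0.01,0.04,-2.3],"turn":28},{"offset":[-0.02,0.05,-2.3],"turn":36},{"offset":[-0.03,0.06,-2.3],"turn":44},{"offset":[-0.03,0.07,-2.3],"turn":52}])

```text
t: 46.4
eef_pos: [0.5302, 0.04, 0.3241]
ee_rot: [3.142, 0.0, -2.798]
force: [-0.8, -0.5, -0.5]
width: 0.0431
```

Call:
send_rows(motion=[{"offset":[0,0,0],"turn":8},{"offset":[0,0,0],"turn":16},{"offset":[0,0,0],"turn":24},{"offset":[0,0,0],"turn":32},{"offset":[0,0.06,0],"turn":38},{"offset":[0,0.06,0],"turn":38}])

```text
t: 47.0
eef_pos: [0.53, 0.0406, 0.3241]
ee_rot: [3.141, 0.0, 2.826]
force: [-0.5, 0.1, -1.4]
width: 0.0429
```

```bash
python3 st.py
python3 - <<'E'
from h import *
st=get_state(); y=st["ee_rot"][2]; t=np.array([.5306,.0406])+.0009*np.array([np.cos(y),np.sin(y)]); print(t,tooloff(st,t))
E
```

```text
47.0 pos [0.53   0.0406 0.3241] rot [3.141 0.    2.826] F [-0.5  0.1 -1.4] M [-0.07 -0.1   0.04] 0.0429 -2.33
moment at nut [-0.08 -0.18  0.04]
[0.5297445  0.04087951] [ 0.03  0.02 -0.  ]
```

Call:
send_rows(motion=[{"offset":[0,0,0.8],"turn":0},{"offset":[0,0,1.3],"turn":0},{"offset":[0,0,1.6],"turn":0},{"offset":[0,0,1.6],"turn":0}])

```text
t: 47.4
eef_pos: [0.5298, 0.0406, 0.3071]
ee_rot: [-3.141, -0.001, 2.828]
force: [-0.0, -0.0, -0.6]
width: 0.0427
```

```bash
python3 st.py
```

```text
47.4 pos [0.5298 0.0406 0.3071] rot [-3.141e+00 -1.000e-03  2.828e+00] F [-0.  -0.  -0.6] M [-0.02 -0.14  0.05] 0.0427 -2.33
moment at nut [-0.02 -0.15  0.05]
```

Call:
send_rows(motion=[{"offset":[0,0,0.15],"turn":0},{"offset":[0,0,0.3],"turn":0},{"offset":[0,0,0.3],"turn":0}])

```text
t: 47.7
eef_pos: [0.5303, 0.0406, 0.3058]
ee_rot: [3.141, 0.001, 2.828]
force: [-1.7, -0.4, 6.4]
width: 0.0427
```

```bash
python3 st.py
```

```text
47.7 pos [0.5303 0.0406 0.3058] rot [3.141e+00 1.000e-03 2.828e+00] F [-1.7 -0.4  6.4] M [-0.3   0.59 -0.01] 0.0427 -2.33
moment at nut [-0.24  0.3  -0.01]
```

Call:
send_rows(motion=[{"offset":[0,0,0],"turn":0},{"offset":[0,0,0],"turn":0},{"offset":[0,0,-0.1],"turn":0},{"offset":[-0.08,0.02,-0.2],"turn":-8},{"offset":[-0.08,0.02,-0.2],"turn":-16},{"offset":[-0.08,0.02,-0.2],"turn":-24},{"offset":[-0.08,0.02,-0.2],"turn":-32},{"offset":[-0.08,0.02,-0.2],"turn":-40}], hand=0.4)

```text
t: 48.5
eef_pos: [0.5308, 0.0406, 0.3068]
ee_rot: [3.142, -0.0, -2.752]
force: [-1.0, -0.5, 0.8]
width: 0.061
```

Call:
send_rows(motion=[{"offset":[0,0,0],"turn":-8},{"offset":[0,0,0],"turn":-16},{"offset":[0,0,0],"turn":-24},{"offset":[0,0,0],"turn":-32},{"offset":[0,0,0],"turn":-40},{"offset":[0,0,0],"turn":-46},{"offset":[0,0,0],"turn":-46}])

```text
t: 49.2
eef_pos: [0.5308, 0.0406, 0.3068]
ee_rot: [3.142, -0.0, -1.953]
force: [-0.5, 0.3, -0.0]
width: 0.0616
```

```bash
python3 st.py
```

```text
49.2 pos [0.5308 0.0406 0.3068] rot [ 3.142 -0.    -1.953] F [-0.5  0.3 -0. ] M [ 0.05 -0.01 -0.11] 0.0616 -0.83
moment at nut [-0.01 -0.09 -0.11]
```

Call:
send_rows(motion=[{"offset":[0,0,0],"turn":0},{"offset":[0,0,0],"turn":0},{"offset":[0,0,0],"turn":0},{"offset":[0,0,0],"turn":0},{"offset":[0,0,0],"turn":0}], hand=-1, squeeze=60)

```text
t: 49.7
eef_pos: [0.5308, 0.0406, 0.3069]
ee_rot: [-3.142, 0.0, -1.955]
force: [0.4, 0.6, 1.0]
width: 0.0424
```

```bash
python3 st.py
```

```text
49.7 pos [0.5308 0.0406 0.3069] rot [-3.142  0.    -1.955] F [0.4 0.6 1. ] M [0.03 0.01 0.02] 0.0424 -0.83
moment at nut [-0.08  0.07  0.02]
```

Call:
send_rows(motion=[{"offset":[0,0,0.05],"turn":8},{"offset":[0,0,0.11],"turn":16},{"offset":[0,0,0.16],"turn":24},{"offset":[0,0,0.21],"turn":32},{"offset":[0,0,0.27],"turn":40},{"offset":[0,0,0.27],"turn":40}])

```text
t: 50.3
eef_pos: [0.5308, 0.0406, 0.3042]
ee_rot: [-3.142, 0.0, -2.655]
force: [-0.2, 0.2, -0.1]
width: 0.0426
```

```bash
python3 st.py
```

```text
50.3 pos [0.5308 0.0406 0.3042] rot [-3.142  0.    -2.655] F [-0.2  0.2 -0.1] M [-0.05 -0.04 -0.  ] 0.0426 -1.53
moment at nut [-0.09 -0.07 -0.  ]
```

Call:
send_rows(motion=[{"offset":[0,0,0.05],"turn":8},{"offset":[0,0,0.11],"turn":16},{"offset":[0,0,0.16],"turn":24},{"offset":[0,0,0.21],"turn":32},{"offset":[0,0,0.21],"turn":32}])

```text
t: 50.8
eef_pos: [0.5308, 0.0406, 0.3021]
ee_rot: [3.142, -0.0, 3.073]
force: [-0.4, -0.8, 0.6]
width: 0.0425
```

```bash
python3 st.py
```

```text
50.8 pos [0.5308 0.0406 0.3021] rot [ 3.142 -0.     3.073] F [-0.4 -0.8  0.6] M [-0.06 -0.05 -0.03] 0.0425 -2.08
moment at nut [ 0.08 -0.13 -0.03]
```

Call:
send_rows(motion=[{"offset":[0,0,0.05],"turn":8},{"offset":[0,0,0.11],"turn":16},{"offset":[0,0,0.14],"turn":24},{"offset":[0,0,0.14],"turn":24}])

```text
t: 51.2
eef_pos: [0.5309, 0.0406, 0.301]
ee_rot: [3.141, 0.0, 2.657]
force: [-0.0, 0.1, 2.9]
width: 0.0426
```

```bash
python3 st.py
```

```text
51.2 pos [0.5309 0.0406 0.301 ] rot [3.141 0.    2.657] F [-0.   0.1  2.9] M [-0.16 -0.15 -0.  ] 0.0426 -2.5
moment at nut [-0.17 -0.15 -0.  ]
```

Call:
send_rows(motion=[{"offset":[0,0,0],"turn":7},{"offset":[0,0,0],"turn":14},{"offset":[0,0,0],"turn":14}])

```text
t: 51.5
eef_pos: [0.5309, 0.0406, 0.3009]
ee_rot: [3.141, 0.0, 2.415]
force: [-0.5, 0.2, 2.6]
width: 0.0423
```

```bash
python3 st.py
```

```text
51.5 pos [0.5309 0.0406 0.3009] rot [3.141 0.    2.415] F [-0.5  0.2  2.6] M [-0.08 -0.13  0.04] 0.0423 -2.74
moment at nut [-0.11 -0.22  0.04]
```

Call:
send_rows(motion=[{"offset":[0,0,0],"turn":0},{"offset":[0,0,-0.05],"turn":0},{"offset":[0,0,-0.05],"turn":-8},{"offset":[0,0,-0.05],"turn":-16},{"offset":[0,0,-0.05],"turn":-24},{"offset":[0,0,-0.05],"turn":-32},{"offset":[0,0,-0.05],"turn":-40},{"offset":[0,0,-0.05],"turn":-48}], hand=0.2)

```text
t: 52.3
eef_pos: [0.5306, 0.0405, 0.3009]
ee_rot: [-3.142, -0.001, -3.027]
force: [0.2, 1.1, 0.3]
width: 0.0526
```

Call:
send_rows(motion=[{"offset":[0,0,0],"turn":0},{"offset":[0,0,0],"turn":0},{"offset":[0,0,0],"turn":0},{"offset":[0,0,0],"turn":0}], hand=-1, squeeze=60)

```text
t: 52.7
eef_pos: [0.5307, 0.0405, 0.301]
ee_rot: [-3.142, -0.0, -3.038]
force: [-0.4, -0.3, -0.7]
width: 0.0422
```

```bash
python3 st.py
```

```text
52.7 pos [0.5307 0.0405 0.301 ] rot [-3.142 -0.    -3.038] F [-0.4 -0.3 -0.7] M [-0.07 -0.05 -0.02] 0.0422 -1.91
moment at nut [-0.02 -0.12 -0.02]
```

Call:
send_rows(motion=[{"offset":[0,0,0],"turn":5},{"offset":[0,0,0],"turn":10},{"offset":[0,0,0],"turn":10}])

```text
t: 53.0
eef_pos: [0.5305, 0.0406, 0.3009]
ee_rot: [-3.142, -0.001, 3.07]
force: [0.8, 0.9, -0.8]
width: 0.0425
```

```bash
python3 st.py
```

```text
53.0 pos [0.5305 0.0406 0.3009] rot [-3.142e+00 -1.000e-03  3.070e+00] F [ 0.8  0.9 -0.8] M [ 0.05  0.34 -0.12] 0.0425 -2.09
moment at nut [-0.1   0.48 -0.12]
```

Total so far is about 120°. I keep turning until the torque rises.

Call:
send_rows(motion=[{"offset":[0,0,0],"turn":5},{"offset":[0,0,0],"turn":10},{"offset":[0,0,0],"turn":10}])

```text
t: 53.3
eef_pos: [0.5303, 0.0406, 0.3008]
ee_rot: [-3.141, -0.001, 2.898]
force: [-2.7, 1.8, -1.3]
width: 0.0427
```

```bash
python3 st.py
```

```text
53.3 pos [0.5303 0.0406 0.3008] rot [-3.141e+00 -1.000e-03  2.898e+00] F [-2.7  1.8 -1.3] M [ 0.47  0.74 -0.22] 0.0427 -2.26
moment at nut [ 0.16  0.27 -0.22]
```

Call:
send_rows(motion=[{"offset":[0,0,0.03],"turn":6},{"offset":[0,0,0.03],"turn":12},{"offset":[0,0,0.03],"turn":12}])

```text
t: 53.6
eef_pos: [0.5305, 0.0407, 0.3007]
ee_rot: [-3.141, -0.001, 2.69]
force: [-1.3, 1.7, -1.3]
width: 0.0427
```

```bash
python3 st.py
```

```text
53.6 pos [0.5305 0.0407 0.3007] rot [-3.141e+00 -1.000e-03  2.690e+00] F [-1.3  1.7 -1.3] M [ 0.57  0.74 -0.11] 0.0427 -2.47
moment at nut [ 0.27  0.52 -0.11]
```

Call:
send_rows(motion=[{"offset":[0,0,0],"turn":0},{"offset":[0,0,0],"turn":0},{"offset":[0,0,-4],"turn":0},{"offset":[0,0,-9],"turn":0},{"offset":[0,0,-14],"turn":0},{"offset":[-4,0,-14],"turn":0},{"offset":[-7,0,-14],"turn":0},{"offset":[-7,0,-14],"turn":0}], hand=0.2)

```text
t: 54.4
eef_pos: [0.5961, 0.0086, 0.4406]
ee_rot: [-3.142, 0.001, 2.688]
force: [-0.2, 0.5, -1.2]
width: 0.0529
```

Run:
```python
from n import *
import pickle
f=grab_frame("wrist"); st=get_state(); pickle.dump((f,st),open("f22.pkl","wb"))
print(st["t"],st["eef_pos"],st["ee_rot"],st["width"]); seated(f)
```

```text
54.45 [0.59485312 0.00902727 0.44032411] [-3.14110196e+00 -6.62295564e-05  2.68779083e+00] 0.05304973463054887
neck top (886, array([-0.0137, -0.0002,  0.1317]))
flange (1338, array([-1.210e-02,  1.000e-04,  1.177e-01]))
neck circle (array([0.52988, 0.04153, 0.02215]), 180, np.float64(0.00024))
dot 41 [255.   67.2] r 0.0272 az 153.3 mod120 33.3
```

Call:
send_rows(motion=[{"offset":[4,0,0],"turn":-8},{"offset":[7,0,0],"turn":-16},{"offset":[7,0,3],"turn":-24},{"offset":[7,0,7],"turn":-32},{"offset":[7,0,11],"turn":-40},{"offset":[7,0,13.5],"turn":-48},{"offset":[7,0,14],"turn":-52},{"offset":[7,0,14],"turn":-52}])

```text
t: 55.25
eef_pos: [0.53, 0.0406, 0.2998]
ee_rot: [-3.142, -0.002, -2.685]
force: [0.8, -0.1, 0.3]
width: 0.0528
```

Call:
send_rows(motion=[{"offset":[0,0,0],"turn":0},{"offset":[0,0,0],"turn":0},{"offset":[0,0,0],"turn":0},{"offset":[0,0,0],"turn":5},{"offset":[0,0,0],"turn":10},{"offset":[0,0,0],"turn":10}], hand=-1, squeeze=60)

```text
t: 55.85
eef_pos: [0.531, 0.0409, 0.3017]
ee_rot: [-3.141, 0.001, -2.862]
force: [-0.5, 1.4, 3.6]
width: 0.0424
```

```bash
python3 st.py
```

```text
55.85 pos [0.531  0.0409 0.3017] rot [-3.141e+00  1.000e-03 -2.862e+00] F [-0.5  1.4  3.6] M [0.43 0.28 0.43] 0.0424 -1.74
moment at nut [0.19 0.18 0.43]
```

Call:
send_rows(motion=[{"offset":[0,0,0],"turn":5},{"offset":[0,0,0],"turn":10},{"offset":[0,0,0],"turn":10}])

```text
t: 56.15
eef_pos: [0.5311, 0.0408, 0.3018]
ee_rot: [3.142, 0.002, -3.035]
force: [-1.0, 0.1, 5.1]
width: 0.0424
```

```bash
python3 st.py
```

```text
56.15 pos [0.5311 0.0408 0.3018] rot [ 3.142e+00  2.000e-03 -3.035e+00] F [-1.   0.1  5.1] M [0.33 0.35 0.86] 0.0424 -1.91
moment at nut [0.32 0.18 0.86]
```

Call:
send_rows(motion=[{"offset":[0,0,0],"turn":0},{"offset":[0,0,0],"turn":0},{"offset":[0,0,-5],"turn":0},{"offset":[0,0,-10],"turn":0},{"offset":[0,0,-15],"turn":0},{"offset":[0,0,-19],"turn":0},{"offset":[-4,0,-19],"turn":0},{"offset":[-7,0,-19],"turn":0}], hand=0.2)

```text
t: 56.95
eef_pos: [0.6012, 0.0477, 0.4931]
ee_rot: [3.14, 0.004, -3.036]
force: [-0.8, 0.3, -2.2]
width: 0.0529
```

Call:
send_rows(motion=[{"offset":[0,0,0],"turn":0}])

```text
t: 57.05
eef_pos: [0.6029, 0.0481, 0.4892]
ee_rot: [-3.141, -0.002, -3.036]
force: [0.1, -1.1, -0.7]
width: 0.0528
```

Run:
```python
from n import *
import pickle
f=grab_frame("wrist"); st=get_state(); pickle.dump((f,st),open("f23.pkl","wb"))
print(st["t"],st["eef_pos"],st["ee_rot"],st["width"]); seated(f)
```

```text
57.1 [0.60157867 0.04788224 0.48909652] [-3.14140846e+00 -2.74779530e-03 -3.03680291e+00] 0.052609597220259936
neck top (642, array([-0.0073, -0.0037,  0.1316]))
flange (1001, array([-0.0073, -0.0003,  0.1176]))
neck circle (array([0.52936, 0.04191, 0.02219]), 180, np.float64(0.0002))
dot 28 [271.5  78.2] r 0.0268 az 146.2 mod120 26.2
dot 28 [229.5  93.8] r 0.027 az -95.3 mod120 24.7
dot 19 [262.8 123.6] r 0.0267 az 24.6 mod120 24.6
```

The nut is level (0.008 rad), centred within 0.3 mm and at its clamped height. It resisted with about 0.9 Nm and stayed put when released. The arm is clear, so I hand the job in.

```bash
python3 -c "
from station import *
print(job_done()); print(get_state()['t'])"
```

```text
the job is handed in; nothing more can be done
None
the job is handed in; nothing more can be done
```

I stacked the plate, filter and spacer in the barrel and screwed on the union nut until it resisted. The job was handed in at about 57 s of the 72 s allowed. No verdict is reported, and I had no direct reading of the clamp force on the spacer.

**Stack:** Each part measured flat, at its expected height plus about 1 mm, which matches my usual camera depth offset. The filter first hung tilted by about 22° in the mouth, and I pressed it flat with one finger. The spacer was still flat when I took the nut off for the second try.

**Nut:** The first try went wrong: the nut was about 2 mm off centre in the grip and ended jammed and tilted. I unscrewed it, stood it on the bench and took a new grip. Then I let it seat itself and screwed it on again.

**Last checks:**

| Check | Result |
|---|---|
| Nut tilt | about 0.008 rad |
| Distance from the barrel axis | about 0.3 mm |
| Height | within about 0.5 mm of clamped |
| Torque while tightening | rose to about 0.9 Nm |
| After release | stayed where it was |

**What disagreed or went unchecked:**
- **Turn angle:** The nut took about 38° more turning than I expected from the dots, so either my reading of the dot reference was off or the nut is not clamped as I think. That it clamps is inferred from the torque and height only.
- **Force peak:** Setting the nut down on the bench gave about 45 N at the wrist. That is under the 120 N wrist limit. The nut was what touched the bench, so I don't expect it to count against the 40 N limit for the arm or gripper body.
- **Bronze discs and bystanders:** I did not re-measure the bottles, jar, cups or bronze discs at the end. Both discs were still in their slots in a picture taken midway.

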